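Dry a tumbler on the air peg and hold the blower on boost

TASK

Take the orange tumbler from the sloping drainer, turn it mouth-down and lower it over the dryer's empty peg until its rim sits flat on the seat, then let go of it. Then turn the dryer's dial clockwise through low and high to the third click, boost, and keep holding it there: boost springs back when let go, so the job finishes with the gripper still on the dial. Leave the blue tumbler on its peg and do not disturb the card terminal or the paper roll.

Things in the scene. Friction and masses are not known exactly. Their poses are not given: they have to be found in the camera images.
- tumbler_center (a point): Orange plastic tumbler: round, 60 mm across, 96 mm tall, 3 mm wall, straight side, about 140 g. Point on its axis, 48 mm from either end; its z axis points out of the open mouth. At the start it lies on the drainer's rails, mouth 30 degrees below level, on the robot's side. The sides of its middle are free for the fingers. Mouth-down: z axis straight down.
- drainer: Fixed wire drainer that cradles the orange tumbler on two sloping 8 mm steel rails, 40 mm apart, over a grey drip tray 160 x 80 x 10 mm. Origin on the work surface under its centre. The rails run along its x axis, low end at -x with a cross bar that stops the mouth; they are 56 mm up in the middle, and the tumbler's centre is 80 mm up.
- dryer: Fixed counter-top tumbler dryer, 210 mm deep (its x, to the rear, away from the robot), 300 mm wide (its y, to its left). Origin on the work surface under its centre. Left: low white deck, 55 mm high, with two upright pegs. Right (y -140 to -12 mm): dark blower housing, 100 mm high, dial on top.
- peg_foot (a point): Foot of the dryer's empty front peg, on its axis at deck height (55 mm up); axes as the dryer's. The peg is a 22 mm aluminium tube, 81 mm tall, round top. Black ribs 4 mm high around it are the seat for the rim: a seated tumbler's centre is 52 mm above this point. The housing's side is 82 mm to the right (-y); the blue tumbler's axis is 90 mm behind (+x), 48 mm left.
- spare_center (a point): Blue tumbler of the same shape, loose, standing mouth-down on the dryer's rear peg; leave it there. The point is on its axis half-way up.
- dial (a joint): Dial angle, rad, growing clockwise seen from above: 0 off (where it starts), 0.4 low, 0.8 high, 1.2 boost, end stop 1.26. It clicks and rests within 0.05 of off, low and high. Past high a spring pushes back with 0.07 to 0.14 N m (0.12 at boost) and returns it to high when let go.
- dial_grip (a point): Centre of the dial's upright finger bar, on the dial's axis, 119 mm above the work surface: bar 48 mm long, 14 mm wide, top at 133 mm, above a flat skirt 54 mm across with its top at 105 mm. Turns with the dial: x axis along the bar to the end with the black pointer line, z up. At off x is 0.6 rad anticlockwise of the dryer's x axis, at boost 0.6 rad clockwise of it.
- terminal: Black hand-held card terminal lying on the counter, 165 x 78 mm, 45 mm high, loose; origin under its centre. Leave it alone.
- roll: Brown kraft paper roll on a dark steel stand, 124 mm across and 207 mm tall, loose; origin under its centre. Leave it alone.

How it is judged:
By the outcome, as a careful person would: the job done as asked, in the order asked, and still so for the second after the job is handed in, while the arm keeps its last pose, push and grip.
It also fails if it takes over 66 s, if anything falls off the work surface, if the arm or the gripper's body presses on something with over 40 N, if the wrist force passes 120 N, or if a joint passes its speed limit or range.

ROBOT

A 7-joint arm with a two-finger parallel gripper is mounted at the origin on the work surface. World frame = base frame: x ahead of the robot, y to its left, z up, the work surface at z = 0. Lengths are in mm, angles in rad, forces in N, time in s.
With the tool pointing down it reaches from about 425 to 950 mm from the base axis. Payload 16.7 kg.
Tool frame: the origin (TCP) lies on the centre line of the jaws, within the pads' length; the fingertips stand 8 mm ahead of it and the grasp point (between the pads) lies 11 mm behind it; y points along the fingers, z is the direction in which the jaws open and shut, and the axes are right-handed (so a half turn about y gives the same grasp; the last joint's range is limited). The gripper opens to 94 mm and grips with 3 to 60 N. Pads are 16 mm wide; open, the fingers measure 119 mm over their backs; the gripper's body (75 mm by 177 mm) begins 78 mm behind the grasp point.
Start: joints at [1.145, 0.426, 0.074, 1.606, -0.034, 1.111, -0.067], TCP at [183.783, -649.46, 213.467] pointing down, gripper open.
Joint ranges: [-2.85, 2.85], [-0.5, 2.14], [-1.23, 1.37], [0.21, 2.46], [-1.02, 4.16], [0.16, 2.05], [-2.73, 2.73]. Speed limits (rad/s): [1.89, 1.89, 2.39, 2.39, 3.01, 3.01, 3.01].

INTERFACE

Orientations are given as a unit quaternion [x, y, z, w].
In Python, from cell import r gives the robot as it stands.
- The arm moves only by the tool drive_tool, never from a script. Its argument "rows" is a list of rows, each an object of numbers: "hand": the opening, from 0 (shut) to 1 (fully open); "dx", "dy", "dz": the shift along the tool's x, y, z in cm; "ax", "ay", "az": the turn, a rotation vector about the tool's x, y, z in rad. A call has 1 to 8 rows; each row shifts and turns the commanded pose from where the row before left it, along the tool's axes as they then stand; what a row does not reach is not made up. A row lasts 1/10 s, in which the tool goes at most 50 mm and 8.59 degrees, less where a joint would pass 70% of its speed; a pose out of reach is approached as far as the arm can. A call is refused whole if a number of a shift passes 5 or a number of a turn 0.15, either way. A call with a gripper value outside its range is refused whole. The fingers move at their own pace and stop on an object; the grip force is fixed at half the most. Time passes only in rows, so rows that do not move let the fingers close. It gives the time, the measured TCP pose, the force and the opening at its end, in the units of the state.
- r.observe(): the state, without advancing time (a new reading comes with each control period).
- r.grab_frame(name): name is "scene" or "top" or "wrist"; returns a dict with "color" (420x560x3 uint8, red, green, blue), "fx", "fy", "cx", "cy" (pixels), "k1" (the pictures are not rectified: a ray, as slopes to the right and down, at radius r is drawn at 1 + k1 r^2 times it, then the intrinsics apply), "origin" and "rotation" of the camera in the world; the wrist camera has in their place "tool_from_camera" (4x4, takes a point from camera to tool coordinates, whose origin is the TCP and whose axes are the tool frame's). Camera axes: x right, y up, looking along -z (the intrinsics and any distortion apply to the point x, -y, -z); pixel columns grow to the right and rows downward; lengths in mm; the calibration is good to about 2 mm. A picture is of the moment at which its call begins: read the wrist's pose just before it. There is no depth.
- r.finish_job(): hands the job in, once; it reports no verdict.
The state is a dict: "t": time; "joint_positions": joint angles; "dq": joint speeds; "joint_efforts": joint torques, N m; "eef_pos": TCP position; "tool_rot": TCP orientation; "ft_force": force on the tool from outside, world axes, zero at the start; "ft_torque": the same for the moment, N m; "width": finger opening in mm.
Only numpy, scipy, OpenCV 4.12 (cv2) and the standard library are available. Lean on these libraries where they do the work, as an engineer would, in place of code of your own. Each camera call takes 0.05 s, during which the arm holds its last target.

## Working session

There is one attempt and no reset: what is moved stays moved. The work goes in short steps, Python scripts to look and compute and a tool call to move; the robot and the scene stay as the last step left them, time stands still between calls to the robot, and variables do not carry over. Pictures are saved under pics/ and viewed, and the job is handed in when it is done.

Besides the shell and the picture viewer there is one more tool, called after "Call:" as name([rows], argument=value, ...), one row to a line, values as JSON. drive_tool: Moves the arm, as the interface text tells. Its arguments: {"type":"object","properties":{"rows":{"type":"array","items":{"type":"object","properties":{"hand":{"type":"number"},"dx":{"type":"number"},"dy":{"type":"number"},"dz":{"type":"number"},"ax":{"type":"number"},"ay":{"type":"number"},"az":{"type":"number"}}}}},"required":["rows"]}

```bash
mkdir -p pics; ls; python3 - <<'E'
from cell import r
import cv2,json
o=r.observe();print(o)
for n in ["scene","top","wrist"]:
    f=r.grab_frame(n); cv2.imwrite(f"pics/{n}0.png",f["color"][:,:,::-1])
    print(n,{k:(v if not hasattr(v,'tolist') else v.tolist()) for k,v in f.items() if k!="color"})
E
```

```text
pics
{'t': 0.0, 'joint_positions': array([ 1.14550607,  0.42673857,  0.07385143,  1.60659762, -0.03412483,
        1.11080314, -0.06715285]), 'dq': array([-1.91115239e-03,  1.50133266e-03,  2.08434015e-04,  1.95258026e-04,
        9.84575538e-05, -1.17891664e-04,  1.49311350e-03]), 'joint_efforts': array([ 2.07211124e-03, -9.35812283e+01,  3.66681688e+00, -4.54174769e+01,
       -4.89102839e-02,  2.01177690e-02,  1.30838507e-04]), 'eef_pos': array([ 183.66917807, -649.08681009,  212.77538064]), 'tool_rot': array([-0.09725256,  0.70084557, -0.69995262,  0.09707604]), 'ft_force': array([-0.42700504, -0.41935201,  0.09629663]), 'ft_torque': array([-0.01395829,  0.00954597,  0.06788674]), 'width': 93.82722590468022}
scene {'fx': 424.3851458389352, 'fy': 424.3851458389352, 'cx': 276.5743589091205, 'cy': 210.81177310325447, 'k1': -0.017288940245072625, 'origin': [1106.2414329317387, -720.2852245323425, 751.2048163746127], 'rotation': [0.4099906871916919, 0.12405844670569248, 0.2814082020854184, 0.8586772164300783]}
top {'fx': 473.97046608714356, 'fy': 473.97046608714356, 'cx': 273.5938885078955, 'cy': 209.63752812775073, 'k1': 0.058276799337264935, 'origin': [546.4716603717247, -69.8698689975279, 1389.5244931115808], 'rotation': [-0.03269466488422512, 0.032708181315692135, 0.712035268333828, -0.7006190194477321]}
wrist {'fx': 367.04801932066687, 'fy': 367.04801932066687, 'cx': 285.8042489809518, 'cy': 202.02956317277534, 'k1': -0.02951131315301658, 'tool_from_camera': [[-0.0012503132015240276, -0.9584234082102251, -0.2853471697977584, -83.24819396477567], [0.0004160542031650351, 0.2853468695694313, -0.9584242228396688, -171.42984566891147], [0.9999991318075205, -0.0013170503478323334, 4.1983129361409816e-05, 0.03731537162254828], [0.0, 0.0, 0.0, 1.0]]}
```

View pics/scene0.png

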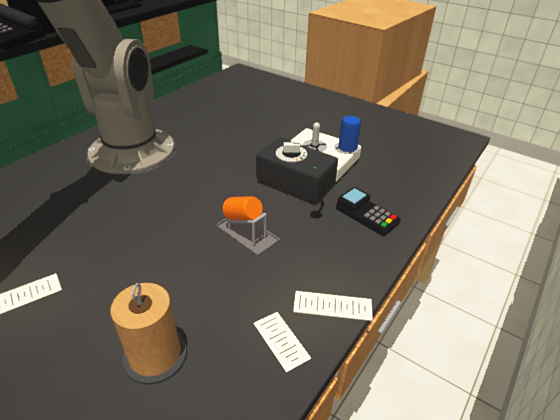

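View pics/top0.png

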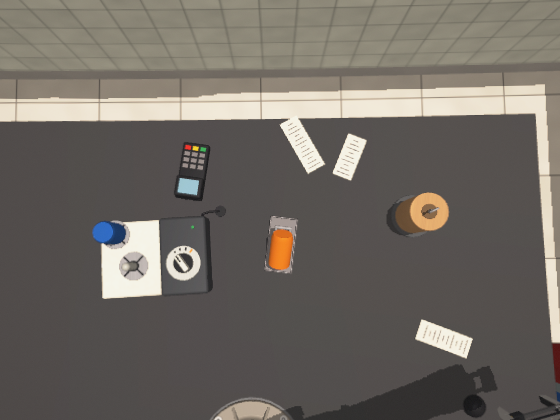

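View pics/wrist0.png

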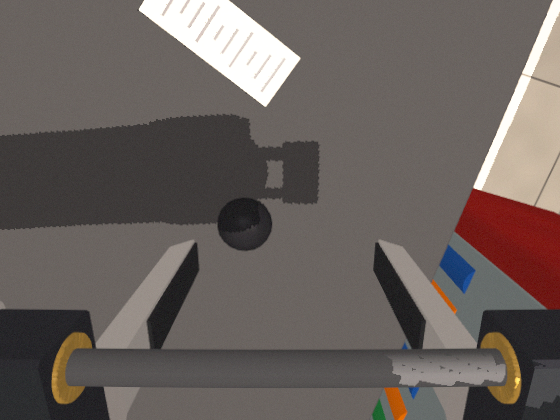

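The top view shows the dryer at left (px 100–210, 218–298), the drainer with the orange tumbler near (281,248), the terminal near (192,172) and the roll near (420,215). I'll zoom in to measure.

```bash
cat > h.py <<'E'
import numpy as np,cv2
from scipy.spatial.transform import Rotation as R
def cam(f,obs=None):
    if "origin" in f: return np.array(f["origin"]),R.from_quat(f["rotation"]).as_matrix()
    T=np.array(f["tool_from_camera"]);Rt=R.from_quat(obs["tool_rot"]).as_matrix()
    return Rt@T[:3,3]+obs["eef_pos"],Rt@T[:3,:3]
def proj(f,P,obs=None):
    o,M=cam(f,obs);p=(np.atleast_2d(P)-o)@M
    s=np.c_[p[:,0],-p[:,1]]/(-p[:,2:3]);k=1+f["k1"]*(s**2).sum(1,keepdims=True)
    return s*k*[f["fx"],f["fy"]]+[f["cx"],f["cy"]]
def ray(f,uv,obs=None):
    o,M=cam(f,obs);d=(np.atleast_2d(uv)-[f["cx"],f["cy"]])/[f["fx"],f["fy"]]
    s=d.copy()
    for _ in range(20): s=d/(1+f["k1"]*(s**2).sum(1,keepdims=True))
    return o,np.c_[s[:,0],-s[:,1],-np.ones(len(s))]@M.T
def onz(f,uv,z,obs=None):
    o,d=ray(f,uv,obs);return o+d*((z-o[2])/d[:,2:3])
def zoom(f,name,x0,y0,x1,y1,s):
    cv2.imwrite("pics/"+name,cv2.resize(np.ascontiguousarray(f["color"][y0:y1,x0:x1,::-1]),None,fx=s,fy=s,interpolation=cv2.INTER_CUBIC))
E
python3 - <<'E'
from cell import r
from h import *
import pickle
fs={n:r.grab_frame(n) for n in("top","scene")}
pickle.dump(fs,open("f0.pkl","wb"))
zoom(fs["top"],"topz.png",85,205,225,305,5.7)
zoom(fs["top"],"topd.png",250,205,310,285,7)
zoom(fs["scene"],"scz.png",245,110,375,200,6)
zoom(fs["scene"],"scd.png",210,180,290,260,7)
E
```

```text
(no output)
```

View pics/topz.png

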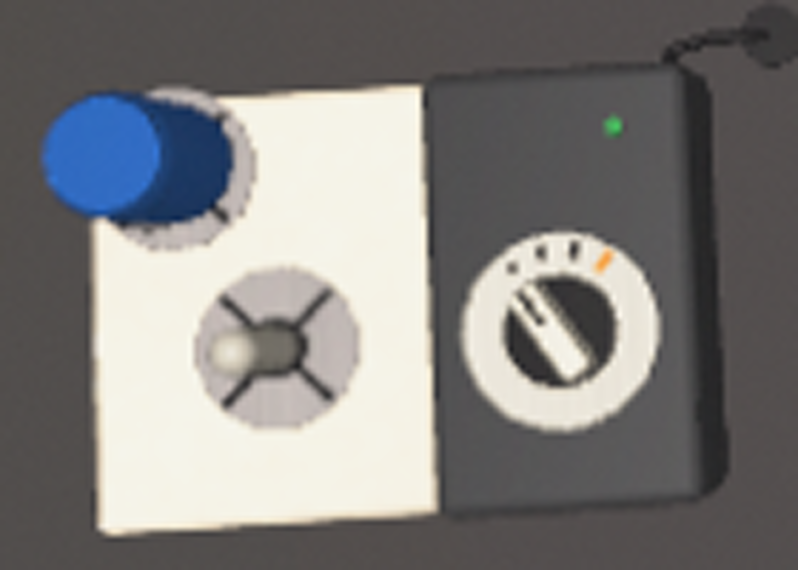

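View pics/topd.png

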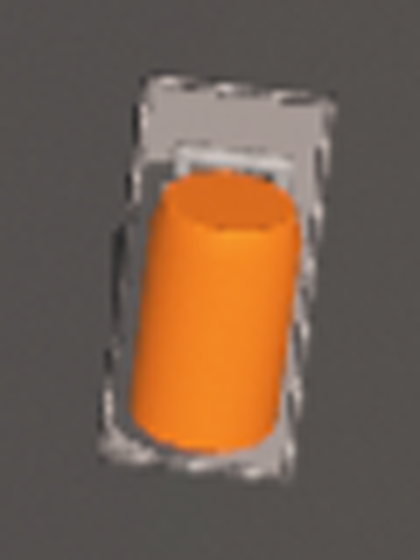

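View pics/scz.png

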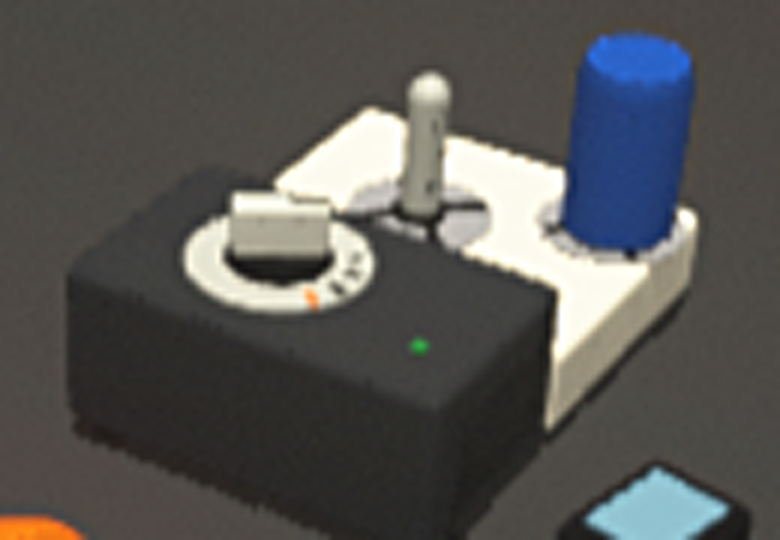

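View pics/scd.png

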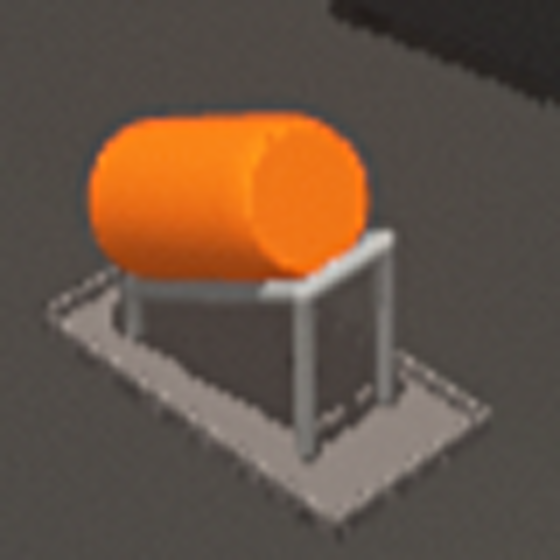

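```bash
cat > fit.py <<'E'
from h import *
import pickle
from scipy.optimize import least_squares
fs=pickle.load(open("f0.pkl","rb"));T,S=fs["top"],fs["scene"]
uz=lambda p,s,x0,y0:(np.array(p,float)+.5)/s-.5+[x0,y0]
tz=lambda p:uz(p,5.7,85,205); sz=lambda p:uz(p,6,245,110)
td=lambda p:uz(p,7,250,205); sd=lambda p:uz(p,7,210,180)
def loc(q): 
    X,Y,a,px,dx,dy=q
    L=[(T,tz((99,533)),(-105,150,55)),(T,tz((437,515)),(-105,-12,100)),(T,tz((427,80)),(105,-12,100)),
    (T,tz((234,352)),(px,70,125)),(T,tz((279,348)),(px,70,56)),(T,tz((560,331)),(dx,dy,105)),(T,tz((550,333)),(dx,dy,133)),
    (T,tz((102,155)),(px+90,118,155)),
    (S,sz((372,108)),(-105,150,55)),(S,sz((695,214)),(105,150,55)),(S,sz((429,88)),(px,70,125)),(S,sz((421,213)),(px,70,56)),
    (S,sz((640,57)),(px+90,118,155)),(S,sz((280,208)),(dx,dy,133))]
    return L
def W(q,P):
    c,s=np.cos(q[2]),np.sin(q[2]);return np.array([q[0]+c*P[0]-s*P[1],q[1]+s*P[0]+c*P[1],P[2]])
f=lambda q:np.concatenate([(proj(c,W(q,P))[0]-u) for c,u,P in loc(q)])
s=least_squares(f,[550,170,0,-30,-10,-80],x_scale=[10,10,.1,10,10,10],loss="soft_l1")
q=s.x;print("dryer",q.round(3));print(f(q).reshape(-1,2).round(1).tolist())
print("peg",W(q,(q[3],70,55)),"dial",W(q,(q[4],q[5],119)),"blue",W(q,(q[3]+90,118,107)))
# drainer: tumbler center 80 up above origin; z axis (mouth) = -x cos30, down 30
def D(q,P): return W(q,P)
m=lambda t:(-np.cos(np.pi/6)*t,0,80-np.sin(np.pi/6)*t)
Ld=[(T,td((151,80)),(80,40,10)),(T,td((335,103)),(80,-40,10)),(T,td((290,478)),(-80,-40,10)),(T,td((102,457)),(-80,40,10)),
(S,sd((48,318)),(-80,-40,10)),(S,sd((335,530)),(80,-40,10)),(S,sd((490,412)),(80,40,10)),
(T,td((231,202)),m(-48)),(S,sd((310,193)),m(-48))]
g=lambda q:np.concatenate([(proj(c,D(q,P))[0]-u) for c,u,P in Ld])
s=least_squares(g,[600,-90,0],x_scale=[10,10,.1],loss="soft_l1");d=s.x
print("drainer",d.round(3));print(g(d).reshape(-1,2).round(1).tolist())
print("terminal",onz(T,[[192,170]],45),"roll",onz(T,[[430,210]],207))
E
python3 fit.py
```

```text
dryer [ 5.42308e+02  2.52007e+02  2.00000e-02 -2.01470e+01 -1.72870e+01
 -7.73110e+01]
[[2.2, -0.5], [-1.8, 1.7], [-0.9, -0.3], [-0.1, -0.2], [-0.3, -0.2], [0.3, 0.0], [0.1, -0.1], [0.4, 0.3], [-1.3, 0.2], [0.7, 1.4], [0.3, 1.1], [0.0, -0.3], [-0.6, -0.2], [0.1, -1.4]]
peg [520.78073939 321.59488793  55.        ] dial [526.55362419 174.3694346  119.        ] blue [609.81389388 371.36533499 107.        ]
drainer [ 5.72377e+02 -9.06010e+01 -1.40000e-01]
[[-0.4, -0.4], [0.5, -0.3], [0.3, 1.0], [-0.4, 0.6], [-1.3, -1.5], [-0.3, -1.5], [0.0, -0.4], [0.8, -4.8], [3.7, 2.7]]
terminal [[789.06554513 161.02641847  45.        ]] roll [[ 648.98456426 -460.05123393  207.        ]]
```

```bash
cat >> h.py <<'E'
def dirs(az,el,flip=1):
    """tool y points az/el (el negative=down); tool z horizontal = flip*left of az"""
    y=np.array([np.cos(az)*np.cos(el),np.sin(az)*np.cos(el),np.sin(el)])
    z=flip*np.array([-np.sin(az),np.cos(az),0]);return np.c_[np.cross(y,z),y,z]
def delta(o,P,Rm,gp=True):
    """shift in current tool axes (cm) and rotvec in tool axes; P=grasp point if gp"""
    Rm=np.asarray(Rm);P=np.array(P,float)
    if gp:P=P+11*Rm[:,1]
    Rc=R.from_quat(o["tool_rot"]).as_matrix()
    d=Rc.T@(P-o["eef_pos"])/10;rv=R.from_matrix(Rc.T@Rm).as_rotvec()
    print("TCP target",P.round(1),"shift cm",d.round(2),"rotvec",rv.round(3))
def stat(o):
    Rc=R.from_quat(o["tool_rot"]).as_matrix()
    print("t",round(o["t"],2),"tcp",o["eef_pos"].round(1),"gp",(o["eef_pos"]-11*Rc[:,1]).round(1),"w",round(o["width"],1));print("axes x,y,z",Rc.T.round(3).tolist())
    print("q",o["joint_positions"].round(3),"F",o["ft_force"].round(1),"M",o["ft_torque"].round(2))
E
python3 - <<'E'
from cell import r
from h import *
import pickle
fs=pickle.load(open("f0.pkl","rb"))
o=r.observe();stat(o)
a=-.14;c=np.array([572.4,-90.6,80])+np.array([np.cos(a),np.sin(a),0])*-13.4
print(c)
e=np.array([np.cos(a),np.sin(a),0])
u=-.866*e-np.array([0,0,.5])
# silhouettes check
img={n:fs[n]["color"].copy() for n in fs}
w=np.array([-np.sin(a),np.cos(a),0]);v=np.cross(u,w)
for n in fs:
  for t in(-48,48):
    th=np.linspace(0,6.28,60);P=c+t*u+30*(np.cos(th)[:,None]*w+np.sin(th)[:,None]*v)
    for p in proj(fs[n],P): img[n][int(round(p[1])),int(round(p[0]))]=(0,255,0)
  fs[n]["color"]=img[n]
zoom(fs["top"],"o1.png",250,205,310,285,6);zoom(fs["scene"],"o2.png",210,180,290,260,6)
a1=cv2.imread("pics/o1.png");a2=cv2.imread("pics/o2.png");cv2.imwrite("pics/o.png",cv2.hconcat([cv2.resize(a1,(360,480)),cv2.resize(a2,(420,480))]))
for az in(-.14,):
  for fl in (1,-1):delta(o,c+[0,0,150],np.c_[np.cross([0,0,-1],fl*w),[0,0,-1],fl*w])
E
```

```text
t 0.25 tcp [ 183.8 -649.3  213.2] gp [ 183.8 -649.3  224.2] w 93.9
axes x,y,z [[-0.962, -0.272, -0.0], [-0.0, 0.001, -1.0], [0.272, -0.962, -0.001]]
q [ 1.145  0.426  0.074  1.606 -0.034  1.111 -0.067] F [-0.4 -0.6  0.1] M [-0.04 -0.03 -0.01]
[559.13110565 -88.73012226  80.        ]
TCP target [559.1 -88.7 219. ] shift cm [-51.38  -0.56 -43.72] rotvec [ 0.000e+00 -2.726e+00 -1.000e-03]
TCP target [559.1 -88.7 219. ] shift cm [-51.38  -0.56 -43.72] rotvec [0.001 0.416 0.   ]
```

View pics/o.png

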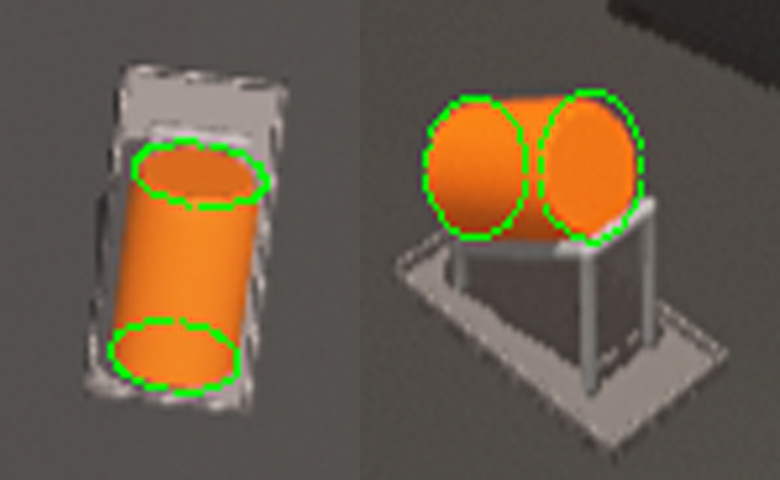

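Call:
drive_tool([
  {"hand":1,"dx":-3,"dz":-2.6,"dy":-2},
  {"hand":1,"dx":-3.4,"dz":-2.9,"dy":-2},
  {"hand":1,"dx":-3.4,"dz":-2.9},
  {"hand":1,"dx":-3.4,"dz":-2.9},
  {"hand":1,"dx":-3.4,"dz":-2.9},
  {"hand":1,"dx":-3.4,"dz":-2.9},
  {"hand":1,"dx":-3.4,"dz":-2.9},
  {"hand":1,"dx":-3.4,"dz":-2.9},
])

```text
invalid input
```

Call:
drive_tool([
  {"hand":1,"dx":-3,"dy":-2,"dz":-2.6,"ax":0,"ay":0,"az":0},
  {"hand":1,"dx":-3.4,"dy":-2,"dz":-2.9,"ax":0,"ay":0,"az":0},
  {"hand":1,"dx":-3.4,"dy":0,"dz":-2.9,"ax":0,"ay":0,"az":0},
  {"hand":1,"dx":-3.4,"dy":0,"dz":-2.9,"ax":0,"ay":0,"az":0},
  {"hand":1,"dx":-3.4,"dy":0,"dz":-2.9,"ax":0,"ay":0,"az":0},
  {"hand":1,"dx":-3.4,"dy":0,"dz":-2.9,"ax":0,"ay":0,"az":0},
  {"hand":1,"dx":-3.4,"dy":0,"dz":-2.9,"ax":0,"ay":0,"az":0},
  {"hand":1,"dx":-3.4,"dy":0,"dz":-2.9,"ax":0,"ay":0,"az":0},
])

```text
t: 1.05
eef_pos: [380.0, -354.5, 253.7]
tool_rot: [0.097, -0.7, 0.701, -0.097]
ft_force: [1.0, 0.1, -1.2]
width: 93.7
```

```bash
cat > g1.py <<'E'
from cell import r
from h import *
import sys
o=r.observe();stat(o)
a=-.14;w=np.array([-np.sin(a),np.cos(a),0]);c=np.array([559.1,-88.7,80])
Rm=np.c_[np.cross([0,0,-1],-w),[0,0,-1],-w]
delta(o,c+[0,0,float(sys.argv[1])],Rm)
E
python3 g1.py 120
```

```text
t 1.05 tcp [ 380.  -354.5  253.7] gp [ 380.  -354.5  264.7] w 93.7
axes x,y,z [[-0.962, -0.272, -0.0], [0.0, -0.0, -1.0], [0.272, -0.962, 0.0]]
q [ 0.729  0.14  -0.113  1.897  0.018  1.105 -0.686] F [ 1.   0.1 -1.2] M [-0.03 -0.04  0.01]
TCP target [559.1 -88.7 189. ] shift cm [-24.47   6.46 -20.7 ] rotvec [-0.     0.416 -0.   ]
```

Call:
drive_tool([
  {"hand":1,"dx":-3.5,"dy":0.5,"dz":-2.95,"ax":0,"ay":0,"az":0},
  {"hand":1,"dx":-3.5,"dy":1,"dz":-2.95,"ax":0,"ay":0,"az":0},
  {"hand":1,"dx":-3.5,"dy":1,"dz":-2.95,"ax":0,"ay":0,"az":0},
  {"hand":1,"dx":-3.5,"dy":1,"dz":-2.95,"ax":0,"ay":0,"az":0},
  {"hand":1,"dx":-3.5,"dy":1,"dz":-2.95,"ax":0,"ay":0,"az":0},
  {"hand":1,"dx":-3.5,"dy":1,"dz":-2.95,"ax":0,"ay":0.14,"az":0},
  {"hand":1,"dx":-2.7,"dy":1,"dz":-3.2,"ax":0,"ay":0.14,"az":0},
  {"hand":1,"dx":0,"dy":0,"dz":0,"ax":0,"ay":0.136,"az":0},
])

```text
t: 1.85
eef_pos: [554.5, -91.3, 188.2]
tool_rot: [0.044, 0.707, -0.705, -0.045]
ft_force: [-0.0, -1.3, 0.3]
width: 94.1
```

```bash
python3 g1.py 0; python3 - <<'E'
from cell import r
from h import *
o=r.observe();f=r.grab_frame("wrist")
a=-.14;c=np.array([559.1,-88.7,80]);w=np.array([-np.sin(a),np.cos(a),0]);e=np.array([np.cos(a),np.sin(a),0]);u=-.866*e-np.array([0,0,.5]);v=np.cross(u,w)
th=np.linspace(0,6.28,120)
for t in(-48,48):
  for p in proj(f,c+t*u+30*(np.cos(th)[:,None]*w+np.sin(th)[:,None]*v),o):
    if 0<=p[1]<419 and 0<=p[0]<559:f["color"][int(round(p[1])),int(round(p[0]))]=(0,255,0)
zoom(f,"w1.png",0,0,560,420,1.4)
E
```

```text
t 1.85 tcp [554.5 -91.3 188.2] gp [554.5 -91.3 199.2] w 94.1
axes x,y,z [[-0.992, 0.125, 0.001], [-0.001, 0.002, -1.0], [-0.125, -0.992, -0.002]]
q [ 0.269  0.282 -0.261  1.874  0.083  0.997 -1.723] F [-0.  -1.3  0.3] M [0.02 0.05 0.05]
TCP target [559.1 -88.7  69. ] shift cm [-0.44 11.92 -0.29] rotvec [0.002 0.015 0.001]
```

View pics/w1.png

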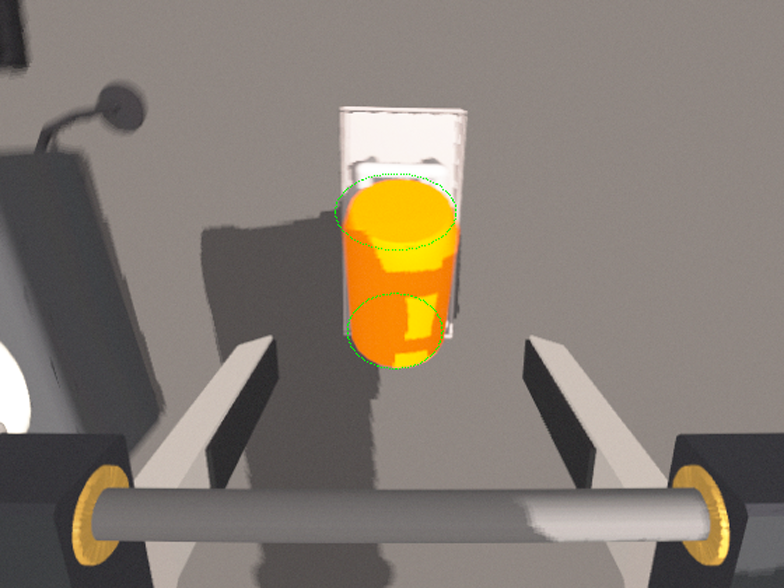

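The overlay matches within about 3 px (≈2 mm to the right), so I correct that and descend.

Call:
drive_tool([
  {"hand":1,"dx":-0.4,"dy":0,"dz":-0.1,"ax":0,"ay":0.015,"az":0},
  {"hand":1,"dx":0,"dy":3,"dz":0,"ax":0,"ay":0,"az":0},
  {"hand":1,"dx":0,"dy":3,"dz":0,"ax":0,"ay":0,"az":0},
  {"hand":1,"dx":0,"dy":3,"dz":0,"ax":0,"ay":0,"az":0},
  {"hand":1,"dx":0,"dy":1.9,"dz":0,"ax":0,"ay":0,"az":0},
  {"hand":1,"dx":0,"dy":1,"dz":0,"ax":0,"ay":0,"az":0},
  {"hand":1,"dx":0,"dy":0,"dz":0,"ax":0,"ay":0,"az":0},
])

```text
t: 2.6
eef_pos: [556.3, -97.3, 69.8]
tool_rot: [-0.049, -0.705, 0.705, 0.05]
ft_force: [0.8, 1.0, -0.6]
width: 93.7
```

```bash
python3 g1.py 0; python3 - <<'E'
from cell import r
from h import *
f=r.grab_frame("wrist");zoom(f,"w2.png",0,0,560,420,1.4)
E
```

```text
t 2.6 tcp [556.3 -97.3  69.8] gp [556.3 -97.3  80.8] w 93.7
axes x,y,z [[-0.99, 0.14, 0.002], [-0.002, 0.0, -1.0], [-0.14, -0.99, 0.0]]
q [ 0.25   0.432 -0.236  1.963  0.142  0.764 -1.779] F [ 0.8  1.  -0.6] M [ 0.01 -0.01 -0.03]
TCP target [559.1 -88.7  69. ] shift cm [-0.15  0.08 -0.89] rotvec [-0.    -0.     0.002]
```

View pics/w2.png

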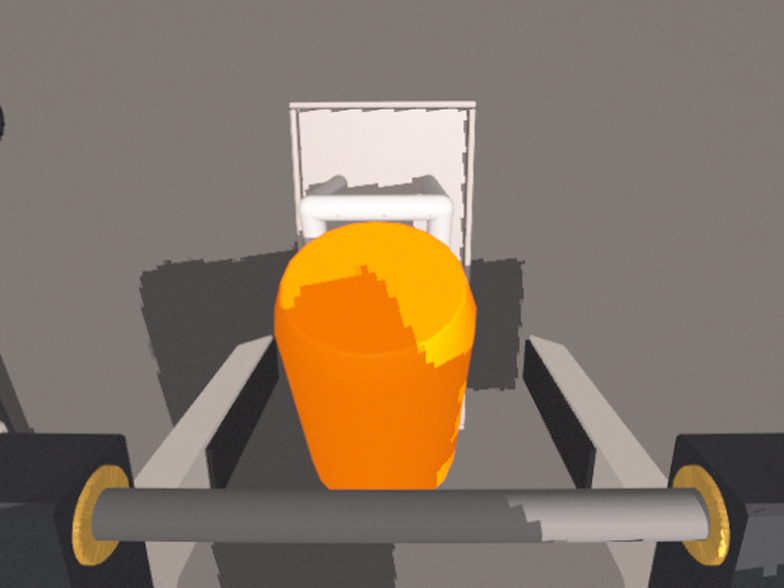

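Call:
drive_tool([
  {"hand":1,"dx":-0.2,"dy":0.1,"dz":-0.7,"ax":0,"ay":0,"az":0},
  {"hand":1,"dx":0,"dy":0,"dz":0,"ax":0,"ay":0,"az":0},
  {"hand":1,"dx":0,"dy":0,"dz":0,"ax":0,"ay":0,"az":0},
])

```text
t: 2.95
eef_pos: [560.4, -89.6, 70.3]
tool_rot: [-0.05, -0.705, 0.705, 0.049]
ft_force: [0.4, -0.3, -1.1]
width: 94.0
```

```bash
python3 g1.py 0
```

```text
t 2.95 tcp [560.4 -89.6  70.3] gp [560.4 -89.6  81.3] w 94.0
axes x,y,z [[-0.99, 0.14, -0.001], [0.001, -0.0, -1.0], [-0.14, -0.99, -0.0]]
q [ 0.237  0.434 -0.238  1.958  0.144  0.764 -1.794] F [ 0.4 -0.3 -1.1] M [ 0.08 -0.01 -0.  ]
TCP target [559.1 -88.7  69. ] shift cm [ 0.15  0.13 -0.07] rotvec [ 0.    -0.    -0.001]
```

Centred to within about 2 mm. Closing.

Call:
drive_tool([
  {"hand":0.55,"dx":0.15,"dy":0.1,"dz":0,"ax":0,"ay":0,"az":0},
  {"hand":0.3,"dx":0,"dy":0,"dz":0,"ax":0,"ay":0,"az":0},
  {"hand":0.3,"dx":0,"dy":0,"dz":0,"ax":0,"ay":0,"az":0},
  {"hand":0.3,"dx":0,"dy":0,"dz":0,"ax":0,"ay":0,"az":0},
  {"hand":0.3,"dx":0,"dy":0,"dz":0,"ax":0,"ay":0,"az":0},
])

```text
t: 3.45
eef_pos: [558.3, -90.1, 68.6]
tool_rot: [-0.05, -0.705, 0.705, 0.05]
ft_force: [-0.4, -0.4, 2.2]
width: 60.1
```

```bash
python3 g1.py 0
```

```text
t 3.45 tcp [558.3 -90.1  68.6] gp [558.3 -90.1  79.6] w 60.1
axes x,y,z [[-0.99, 0.141, 0.0], [-0.0, -0.0, -1.0], [-0.141, -0.99, 0.0]]
q [ 0.237  0.434 -0.237  1.963  0.144  0.761 -1.795] F [-0.4 -0.4  2.2] M [-0.05  0.09 -0.03]
TCP target [559.1 -88.7  69. ] shift cm [-0.06 -0.04 -0.15] rotvec [-0.    -0.001  0.   ]
```

Call:
drive_tool([
  {"hand":0.3,"dx":0,"dy":-1.5,"dz":0,"ax":0,"ay":0,"az":0},
  {"hand":0.3,"dx":0,"dy":-3,"dz":0,"ax":0,"ay":0,"az":0},
  {"hand":0.3,"dx":0,"dy":-4,"dz":0,"ax":0,"ay":0,"az":0},
  {"hand":0.3,"dx":0,"dy":-4,"dz":0,"ax":0,"ay":0,"az":0},
  {"hand":0.3,"dx":0,"dy":-4,"dz":0,"ax":0,"ay":0,"az":0},
  {"hand":0.3,"dx":0,"dy":-2,"dz":0,"ax":0,"ay":0,"az":0},
  {"hand":0.3,"dx":0,"dy":0,"dz":0,"ax":0,"ay":0,"az":0},
])

```text
t: 4.15
eef_pos: [559.7, -89.6, 257.7]
tool_rot: [-0.052, -0.705, 0.705, 0.048]
ft_force: [-0.3, -0.0, -0.9]
width: 60.6
```

```bash
python3 - <<'E'
from cell import r
from h import *
o=r.observe();stat(o)
f=r.grab_frame("scene");zoom(f,"s3.png",170,100,400,270,3.4)
E
```

```text
t 4.15 tcp [559.7 -89.6 257.7] gp [559.7 -89.5 268.7] w 60.6
axes x,y,z [[-0.99, 0.14, -0.006], [0.006, -0.001, -1.0], [-0.14, -0.99, -0.0]]
q [ 0.268  0.222 -0.261  1.791  0.063  1.131 -1.726] F [-0.3 -0.  -0.9] M [0.05 0.05 0.02]
```

View pics/s3.png

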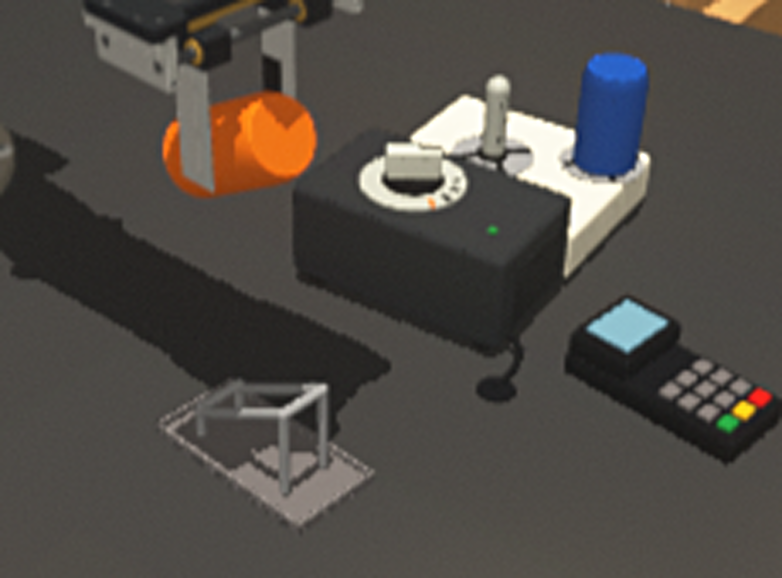

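Call:
drive_tool([
  {"hand":0.3,"dx":3,"dy":0,"dz":-2,"ax":0,"ay":-0.12,"az":0},
  {"hand":0.3,"dx":3,"dy":0,"dz":-3,"ax":0,"ay":-0.12,"az":0},
  {"hand":0.3,"dx":2,"dy":0,"dz":-3,"ax":0,"ay":0,"az":0.1},
  {"hand":0.3,"dx":0,"dy":0,"dz":-3,"ax":0,"ay":0,"az":0.14},
  {"hand":0.3,"dx":0,"dy":0,"dz":-3,"ax":0,"ay":0,"az":0.14},
  {"hand":0.3,"dx":0,"dy":0,"dz":-3,"ax":0,"ay":0,"az":0.14},
  {"hand":0.3,"dx":0,"dy":0,"dz":-3,"ax":0,"ay":0,"az":0.14},
  {"hand":0.3,"dx":0,"dy":0,"dz":0,"ax":0,"ay":0,"az":0},
])

```text
t: 5.0
eef_pos: [463.7, 114.6, 251.1]
tool_rot: [0.192, 0.679, -0.657, 0.263]
ft_force: [1.0, -1.6, -0.9]
width: 60.2
```

```bash
cat > g2.py <<'E'
from cell import r
from h import *
import sys
o=r.observe();stat(o)
# peg placement: gp xyz, az .1, el -30
delta(o,[520.8,321.6,float(sys.argv[1])],dirs(float(sys.argv[2]),-np.pi/6,-1))
E
python3 g2.py 230 .1
```

```text
t 5.0 tcp [463.7 114.6 251.1] gp [457.1 113.9 259.8] w 60.2
axes x,y,z [[-0.787, -0.084, -0.611], [0.607, 0.062, -0.792], [0.105, -0.995, 0.003]]
q [ 0.267 -0.27  -0.7    2.42   0.16   0.314 -2.072] F [ 1.  -1.6 -0.9] M [-0.11  0.79 -0.09]
TCP target [530.3 322.6 224.5] shift cm [ -5.37   7.43 -19.99] rotvec [0.002 0.005 0.39 ]
```

Call:
drive_tool([
  {"hand":0.3,"dx":-1,"dy":1.2,"dz":-2,"ax":0,"ay":0,"az":0},
  {"hand":0.3,"dx":-1,"dy":1.2,"dz":-4,"ax":0,"ay":0,"az":0},
  {"hand":0.3,"dx":-1,"dy":1.2,"dz":-4,"ax":0,"ay":0,"az":0},
  {"hand":0.3,"dx":-1,"dy":1.2,"dz":-4,"ax":0,"ay":0,"az":0},
  {"hand":0.3,"dx":-1,"dy":1.2,"dz":-4,"ax":0,"ay":0,"az":0},
  {"hand":0.3,"dx":-0.4,"dy":0.5,"dz":-2,"ax":0,"ay":0,"az":0},
  {"hand":0.3,"dx":0,"dy":0,"dz":0,"ax":0,"ay":0,"az":0},
])

```text
t: 5.7
eef_pos: [505.7, 261.2, 267.8]
tool_rot: [0.174, 0.69, -0.654, 0.257]
ft_force: [-0.2, 0.6, -1.3]
width: 59.7
```

```bash
python3 g2.py 230 .1
```

```text
t 5.7 tcp [505.7 261.2 267.8] gp [499.3 260.3 276.7] w 59.7
axes x,y,z [[-0.808, -0.096, -0.582], [0.576, 0.085, -0.813], [0.127, -0.992, -0.013]]
q [ 0.46  -0.017 -1.226  2.182  0.678  0.545 -2.73 ] F [-0.2  0.6 -1.3] M [-0.11  0.65 -0.05]
TCP target [530.3 322.6 224.5] shift cm [-0.06  5.46 -5.71] rotvec [0.029 0.009 0.426]
```

```bash
cat > kin.py <<'E'
from h import *
from scipy.optimize import least_squares
import itertools
D=[([1.14550607,0.42673857,0.07385143,1.60659762,-0.03412483,1.11080314,-0.06715285],[183.67,-649.2,213.0],[-0.09725256,0.70084557,-0.69995262,0.09707604]),
([.729,.14,-.113,1.897,.018,1.105,-.686],[380,-354.5,253.7],[.097,-.7,.701,-.097]),
([.269,.282,-.261,1.874,.083,.997,-1.723],[554.5,-91.3,188.2],[.044,.707,-.705,-.045]),
([.25,.432,-.236,1.963,.142,.764,-1.779],[556.3,-97.3,69.8],[-.049,-.705,.705,.05]),
([.237,.434,-.237,1.963,.144,.761,-1.795],[558.3,-90.1,68.6],[-.05,-.705,.705,.05]),
([.268,.222,-.261,1.791,.063,1.131,-1.726],[559.7,-89.6,257.7],[-.052,-.705,.705,.048]),
([.267,-.27,-.7,2.42,.16,.314,-2.072],[463.7,114.6,251.1],[.192,.679,-.657,.263]),
([.46,-.017,-1.226,2.182,.678,.545,-2.73],[505.7,261.2,267.8],[.174,.69,-.654,.257])]
def fk(q,s,p):
    # z-y-z-y-z-y-z chain, signs s for joints 1,3,5,7 ; p: base yaw,h1, x1..., tool rot
    yaw,h,x1,a,x2,b,x3,L,tx,xL=p[:10]
    Rz=lambda t:R.from_euler("z",t).as_matrix();Ry=lambda t:R.from_euler("y",t).as_matrix()
    M=Rz(yaw+s[0]*q[0]);t=np.array([0,0,h])+M@[x1,0,0]
    M=M@Ry(q[1])@Rz(s[1]*q[2]);t=t+M@[x2,0,a]
    M=M@Ry(q[3]);t=t+M@[x3,0,0]
    M=M@Rz(s[2]*q[4]);t=t+M@[0,0,b]
    M=M@Ry(q[5]);t=t+M@[xL,0,L]
    M=M@Rz(s[3]*q[6]+tx)
    # tool: y = along z of last
    return t,M@np.array([[1,0,0],[0,0,-1],[0,1,0]]).T
if __name__=="__main__":
    best=[]
    for s in itertools.product([1,-1],repeat=4):
      for y0 in ([-2.44] if s[0]==1 else [-.15]):
       for t0 in (0,1.57,3.14,-1.57):
        def f(p):
            o=[]
            for q,P,Q in D:
                t,M=fk(q,s,p);o+=list((t-P)/10);o+=list((M-R.from_quat(Q).as_matrix()).ravel()*20)
            return o
        r_=least_squares(f,[y0,350,0,400,0,400,0,300,t0,0]);best.append((r_.cost,s,r_.x,np.array(f(r_.x))))
    best.sort(key=lambda b:b[0])
    for b in best[:3]:print(b[0],b[1],b[2].round(3).tolist())
    print(best[0][3].reshape(8,12).round(2)[:,:3])
    np.savez("kin.npz",s=best[0][1],p=best[0][2])
E
python3 kin.py
```

```text
Still running in the background as job /tmp/bash_jobs.1000/0355293fdbc2 (pid 930). You'll get a notice when it ends.
```

```bash
kill -- -$(cat /tmp/bash_jobs.1000/0355293fdbc2/pid); export OMP_NUM_THREADS=1 OPENBLAS_NUM_THREADS=1
python3 - <<'E'
s=open("kin.py").read()
s=s.replace('Rz=lambda t:R.from_euler("z",t).as_matrix();Ry=lambda t:R.from_euler("y",t).as_matrix()','''
    def Rz(t): c,n=np.cos(t),np.sin(t);return np.array([[c,-n,0],[n,c,0],[0,0,1]])
    def Ry(t): c,n=np.cos(t),np.sin(t);return np.array([[c,0,n],[0,1,0],[-n,0,c]])''')
s=s.replace("t0,0])","t0,0],max_nfev=40)")
s=s.replace("    for s in iter","    DD=[(q,P,R.from_quat(Q).as_matrix()) for q,P,Q in D]\n    for s in iter").replace("in D:\n                t,M","in DD:\n                t,M").replace("M-R.from_quat(Q).as_matrix()","M-Q")
open("kin.py","w").write(s)
E
time timeout 300 python3 kin.py
```

```text
12667.107373716579 (-1, -1, 1, 1) [-0.122, 187.908, 29.432, 317.658, -93.258, 395.288, -81.444, 186.491, 1.596, -177.647]
12700.039439886492 (-1, -1, 1, -1) [-0.124, 188.719, 28.107, 318.64, -94.335, 396.795, -80.96, 187.367, 3.015, -178.625]
12711.843407004271 (-1, -1, 1, 1) [-0.119, 186.5, 31.722, 315.953, -91.378, 392.675, -82.29, 184.97, 0.567, -175.942]
[[-3.32  2.38  1.3 ]
 [ 2.38 -1.67 -2.92]
 [ 1.71  0.86 -0.27]
 [ 1.77  0.92  2.75]
 [ 1.72  0.98  2.82]
 [ 1.09  0.74 -1.75]
 [ 0.6   0.19  0.87]
 [-5.48  0.03 -2.8 ]]
real	0m40.273s
user	0m38.963s
sys	0m0.349s
```

```bash
export OMP_NUM_THREADS=1 OPENBLAS_NUM_THREADS=1; sed -i 's/\[0,1,0\]\]).T/[0,1,0]])/' kin.py; timeout 300 python3 kin.py
```

```text
5.6009835009343645 (-1, -1, -1, -1) [-0.107, 274.544, 4.802, 560.34, -7.705, 486.427, 13.524, 349.568, 4.611, -14.726]
5.6009835009357225 (-1, -1, -1, -1) [-0.107, 274.544, 4.802, 560.34, -7.705, 486.427, 13.524, 349.568, -1.672, -14.726]
5.600983500937117 (-1, -1, -1, -1) [-0.107, 274.544, 4.802, 560.34, -7.705, 486.427, 13.524, 349.568, 4.611, -14.726]
[[-0.77 -0.04 -0.34]
 [ 0.47  0.7  -0.31]
 [ 0.21  0.27  0.14]
 [ 0.12  0.33  0.61]
 [ 0.11  0.36  0.63]
 [ 0.25  0.21 -0.13]
 [-0.24  0.81 -0.43]
 [ 0.48 -0.53 -0.17]]
```

```bash
export OMP_NUM_THREADS=1 OPENBLAS_NUM_THREADS=1; cat > ik.py <<'E'
from kin import *
K=np.load("kin.npz");s,p=K["s"],K["p"]
lo=np.array([-2.85,-.5,-1.23,.21,-1.02,.16,-2.73]);hi=np.array([2.85,2.14,1.37,2.46,4.16,2.05,2.73])
def ik(gp,Rm,q0,w=.02):
    P=np.array(gp)+11*Rm[:,1]
    def f(q):
        t,M=fk(q,s,p);n=(q-(lo+hi)/2)/((hi-lo)/2)
        return np.r_[(t-P)/10,(M-Rm).ravel()*20,w*np.array(q-q0)]
    r_=least_squares(f,np.clip(q0,lo+.02,hi-.02),bounds=(lo,hi),max_nfev=60)
    t,M=fk(r_.x,s,p);return r_.x,np.linalg.norm(t-P),np.abs(M-Rm).max()
def margin(q): return np.minimum(q-lo,hi-q)
if __name__=="__main__":
    rng=np.random.default_rng(0)
    for el in (-30,-40,-50,-60):
      for az in (-.1,.15,.4,.6):
        for fl in(1,-1):
          Rm=dirs(az,np.radians(el),fl);best=None
          for q1 in(-.3,-.8,-1.4):
            for q3 in (-.6,0,.6):
              q,e,er=ik([520.8,321.6,150],Rm,np.array([q1,.2,q3,1.9,0,.6,-1.6 if fl<0 else 1.5]),.1)
              if e<4 and er<.03:
                m=margin(q).min()
                if best is None or m>best[0]:best=(m,q)
          print(el,az,fl,None if best is None else (round(best[0],2),best[1].round(2).tolist()))
E
timeout 500 python3 ik.py
```

```text
-30 -0.1 1 (np.float64(0.17), [-1.34, 0.46, 0.31, 2.29, 1.8, 0.77, -1.26])
-30 -0.1 -1 None
-30 0.15 1 (np.float64(0.05), [-0.88, 0.4, -0.09, 2.41, 2.24, 0.83, -1.34])
-30 0.15 -1 None
-30 0.4 1 (np.float64(0.0), [-1.37, 0.45, 0.68, 2.46, 3.04, 0.68, -1.96])
-30 0.4 -1 None
-30 0.6 1 None
-30 0.6 -1 None
-40 -0.1 1 (np.float64(0.21), [-1.56, 0.44, 0.67, 2.25, 1.54, 0.43, -0.95])
-40 -0.1 -1 (np.float64(0.0), [-2.01, 0.9, 1.33, 2.23, -1.02, 0.16, -1.75])
-40 0.15 1 (np.float64(0.13), [-0.91, 0.31, 0.01, 2.33, 2.04, 0.54, -1.08])
-40 0.15 -1 None
-40 0.4 1 (np.float64(0.08), [-0.16, 0.35, -0.68, 2.38, 2.38, 0.55, -1.02])
-40 0.4 -1 None
-40 0.6 1 (np.float64(0.0), [0.38, 0.62, -1.23, 2.39, 2.37, 0.61, -0.58])
-40 0.6 -1 None
-50 -0.1 1 (np.float64(0.28), [-0.63, 0.33, -0.35, 2.18, 1.36, 0.67, -0.6])
-50 -0.1 -1 (np.float64(0.03), [-1.87, 0.65, 1.2, 2.2, -0.37, 0.19, -2.23])
-50 0.15 1 (np.float64(0.21), [-0.36, 0.31, -0.56, 2.25, 1.6, 0.52, -0.54])
-50 0.15 -1 None
-50 0.4 1 (np.float64(0.17), [-0.08, 0.32, -0.74, 2.29, 1.84, 0.36, -0.47])
-50 0.4 -1 None
-50 0.6 1 (np.float64(0.14), [0.24, 0.41, -1.02, 2.29, 1.93, 0.3, -0.26])
-50 0.6 -1 None
-60 -0.1 1 (np.float64(0.35), [-0.77, 0.3, -0.1, 2.11, 0.88, 0.55, -0.11])
-60 -0.1 -1 (np.float64(0.21), [-1.71, 0.51, 1.06, 2.11, -0.22, 0.37, -2.27])
-60 0.15 1 (np.float64(0.19), [-0.79, 0.26, 0.01, 2.17, 0.81, 0.35, 0.23])
-60 0.15 -1 (np.float64(0.11), [-1.19, 0.29, 0.46, 2.17, 0.46, 0.27, -2.6])
-60 0.4 1 (np.float64(0.05), [-0.63, 0.25, -0.09, 2.2, 0.59, 0.21, 0.73])
-60 0.4 -1 (np.float64(0.03), [-0.78, 0.25, 0.09, 2.2, 0.4, 0.19, -2.24])
-60 0.6 1 (np.float64(0.02), [-0.81, 0.25, 0.18, 2.21, -0.42, 0.18, 1.92])
-60 0.6 -1 (np.float64(0.02), [-0.82, 0.25, 0.19, 2.21, -0.43, 0.18, -1.21])
```

```bash
export OMP_NUM_THREADS=1 OPENBLAS_NUM_THREADS=1; cat > ik2.py <<'E'
from ik import *
for el in (-30,-45):
  for az in (-.4,-.7,-1,-1.3):
    for fl in(1,-1):
      Rm=dirs(az,np.radians(el),fl);res=[]
      for z in(107,200):
        best=None
        for q1 in(-.3,-.8,-1.4):
          for q5 in (-.8,0,.8,1.6):
            q,e,er=ik([520.8,321.6,z],Rm,np.array([q1,.4,0,1.9,q5,.7,-1.2 if fl<0 else 1.2]),.1)
            if e<4 and er<.03:
              m=margin(q).min()
              if best is None or m>best[0]:best=(m,q)
        res.append(None if best is None else (round(best[0],2),best[1].round(2).tolist()))
      print(el,az,fl,res)
E
timeout 570 python3 ik2.py
```

```text
-30 -0.4 1 [(np.float64(0.33), [-0.97, 0.62, -0.21, 2.13, 1.51, 1.15, -1.21]), (np.float64(0.35), [-0.96, 0.44, -0.22, 2.11, 1.4, 1.16, -1.0])]
-30 -0.4 -1 [(np.float64(0.02), [-2.06, 1.3, 1.35, 2.14, -0.62, 0.31, -2.61]), None]
-30 -0.7 1 [(np.float64(0.52), [-1.13, 0.68, -0.01, 1.94, 1.16, 1.21, -1.12]), (np.float64(0.54), [-1.09, 0.53, -0.07, 1.92, 1.13, 1.3, -0.97])]
-30 -0.7 -1 [(np.float64(0.52), [-1.02, 0.68, -0.16, 1.94, 1.22, 1.28, 1.99]), (np.float64(0.54), [-1.01, 0.53, -0.17, 1.92, 1.16, 1.34, 2.15])]
-30 -1 1 [(np.float64(0.71), [-1.18, 0.76, 0.1, 1.74, 0.88, 1.34, -1.05]), (np.float64(0.73), [-1.46, 0.69, 0.5, 1.73, 0.69, 1.29, -0.79])]
-30 -1 -1 [(np.float64(0.53), [-0.9, 0.78, -0.29, 1.74, 1.06, 1.52, 1.96]), (np.float64(0.46), [-0.9, 0.65, -0.29, 1.72, 1.02, 1.59, 2.09])]
-30 -1.3 1 [(np.float64(0.67), [-1.41, 0.93, 0.58, 1.55, 0.41, 1.38, -0.83]), (np.float64(0.6), [-1.51, 0.86, 0.75, 1.54, 0.37, 1.45, -0.68])]
-30 -1.3 -1 [(np.float64(0.37), [-0.87, 0.86, -0.26, 1.55, 0.88, 1.68, 1.93]), (np.float64(0.29), [-0.88, 0.74, -0.26, 1.53, 0.86, 1.76, 2.03])]
-45 -0.4 1 [
[... 435 characters left out ...]
.float64(0.51), [-0.81, 0.58, -0.31, 1.95, 1.11, 1.13, 2.16]), (np.float64(0.39), [-0.8, 0.44, -0.33, 1.9, 1.01, 1.21, 2.34])]
-45 -1 1 [(np.float64(0.67), [-1.05, 0.64, 0.03, 1.79, 0.78, 1.18, -0.93]), (np.float64(0.71), [-1.01, 0.51, -0.03, 1.75, 0.77, 1.32, -0.83])]
-45 -1 -1 [(np.float64(0.67), [-0.72, 0.68, -0.42, 1.78, 0.99, 1.36, 2.06]), (np.float64(0.54), [-0.72, 0.55, -0.42, 1.74, 0.91, 1.44, 2.19])]
-45 -1.3 1 [(np.float64(0.81), [-1.32, 0.77, 0.51, 1.63, 0.35, 1.24, -0.78]), (np.float64(0.69), [-1.43, 0.7, 0.68, 1.59, 0.29, 1.34, -0.64])]
-45 -1.3 -1 [(np.float64(0.56), [-0.74, 0.74, -0.36, 1.63, 0.81, 1.49, 1.98]), (np.float64(0.46), [-0.75, 0.63, -0.35, 1.59, 0.76, 1.59, 2.08])]
```

Call:
drive_tool([
  {"hand":0.3,"dx":-1,"dy":0,"dz":2,"ax":0,"ay":0,"az":-0.12},
  {"hand":0.3,"dx":-1,"dy":0,"dz":3,"ax":0,"ay":0,"az":-0.12},
  {"hand":0.3,"dx":-1,"dy":0,"dz":3,"ax":0,"ay":0,"az":-0.12},
  {"hand":0.3,"dx":-1,"dy":0,"dz":3,"ax":0,"ay":0,"az":-0.12},
  {"hand":0.3,"dx":-1,"dy":0,"dz":3,"ax":0,"ay":0,"az":-0.12},
  {"hand":0.3,"dx":0,"dy":0,"dz":3,"ax":0,"ay":0,"az":0},
  {"hand":0.3,"dx":0,"dy":0,"dz":3,"ax":0,"ay":0,"az":0},
  {"hand":0.3,"dx":0,"dy":0,"dz":2,"ax":0,"ay":0,"az":0},
])

```text
t: 6.5
eef_pos: [574.8, 48.6, 282.8]
tool_rot: [-0.022, 0.709, -0.702, 0.062]
ft_force: [-0.6, -0.1, -0.5]
width: 60.5
```

```bash
cat > g3.py <<'E'
from cell import r
from h import *
import sys
o=r.observe();stat(o)
fl=int(sys.argv[2]);delta(o,[558.3,-90.1,float(sys.argv[1])],dirs(-.14,-np.pi/2,fl))
E
python3 g3.py 200 -1
```

```text
t 6.5 tcp [574.8  48.6 282.8] gp [574.2  48.5 293.8] w 60.5
axes x,y,z [[-0.991, -0.118, -0.057], [0.056, 0.013, -0.998], [0.119, -0.993, -0.006]]
q [ 0.658  0.329 -1.045  1.744  0.314  1.187 -1.919] F [-0.6 -0.1 -0.5] M [-0.01  0.07 -0.05]
TCP target [558.3 -90.1 189. ] shift cm [ 3.81  9.1  13.64] rotvec [ 0.014  0.259 -0.056]
```

Call:
drive_tool([
  {"hand":0.3,"dx":0.5,"dy":0,"dz":3,"ax":0,"ay":0.12,"az":-0.056},
  {"hand":0.3,"dx":0.3,"dy":0,"dz":3.5,"ax":0,"ay":0.13,"az":0},
  {"hand":0.3,"dx":0,"dy":2,"dz":3.5,"ax":0,"ay":0,"az":0},
  {"hand":0.3,"dx":0,"dy":3,"dz":3,"ax":0,"ay":0,"az":0},
  {"hand":0.3,"dx":0,"dy":3,"dz":1,"ax":0,"ay":0,"az":0},
  {"hand":0.3,"dx":0,"dy":0,"dz":0,"ax":0,"ay":0,"az":0},
])

```text
t: 7.1
eef_pos: [558.5, -90.0, 198.9]
tool_rot: [0.045, 0.709, -0.702, -0.048]
ft_force: [-0.7, 0.6, -1.4]
width: 60.2
```

```bash
python3 g3.py 110 -1
```

```text
t 7.1 tcp [558.5 -90.  198.9] gp [558.5 -90.2 209.9] w 60.2
axes x,y,z [[-0.991, 0.132, 0.006], [-0.004, 0.01, -1.0], [-0.132, -0.991, -0.01]]
q [ 0.785  0.402 -0.918  1.823  0.345  1.095 -1.96 ] F [-0.7  0.6 -1.4] M [ 0.06  0.05 -0.02]
TCP target [558.3 -90.1  99. ] shift cm [-0.04  9.99  0.1 ] rotvec [0.01  0.008 0.006]
```

Call:
drive_tool([
  {"hand":0.3,"dx":0,"dy":2,"dz":0,"ax":0.01,"ay":0.008,"az":0.006},
  {"hand":0.3,"dx":0,"dy":4,"dz":0,"ax":0,"ay":0,"az":0},
  {"hand":0.3,"dx":0,"dy":4,"dz":0,"ax":0,"ay":0,"az":0},
  {"hand":0.3,"dx":0,"dy":1.5,"dz":0,"ax":0,"ay":0,"az":0},
  {"hand":0.3,"dx":0,"dy":0,"dz":0,"ax":0,"ay":0,"az":0},
  {"hand":0.3,"dx":0,"dy":0,"dz":0,"ax":0,"ay":0,"az":0},
])

```text
t: 7.7
eef_pos: [563.5, -87.1, 89.6]
tool_rot: [-0.051, -0.705, 0.706, 0.045]
ft_force: [0.2, 1.0, -1.1]
width: 59.7
```

```bash
python3 g3.py 80 -1; python3 - <<'E'
from cell import r
from h import *
zoom(r.grab_frame("scene"),"s4.png",190,160,310,260,6)
E
```

```text
t 7.7 tcp [563.5 -87.1  89.6] gp [563.4 -87.1 100.6] w 59.7
axes x,y,z [[-0.991, 0.136, -0.008], [0.008, -0.001, -1.0], [-0.136, -0.991, -0.0]]
q [ 0.692  0.528 -0.833  1.92   0.496  0.903 -2.096] F [ 0.2  1.  -1.1] M [ 0.06  0.01 -0.05]
TCP target [558.3 -90.1  69. ] shift cm [0.49 2.06 0.37] rotvec [ 0.     0.004 -0.008]
```

View pics/s4.png

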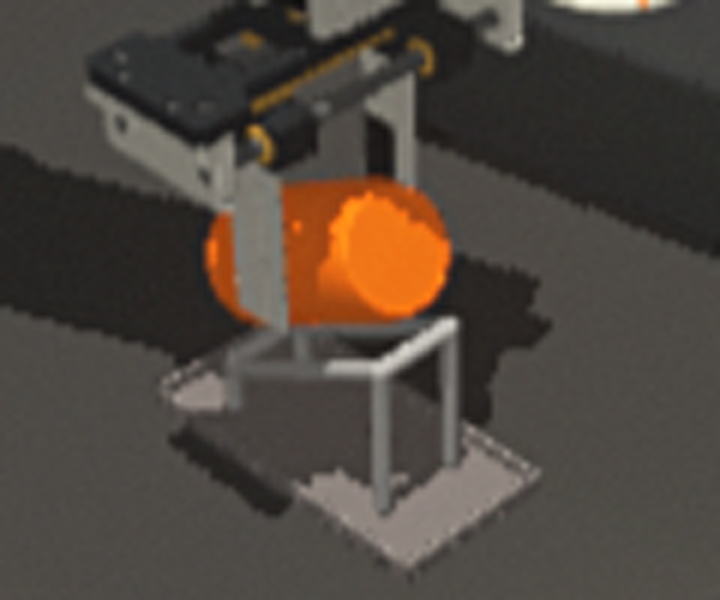

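Call:
drive_tool([
  {"hand":0.3,"dx":0.4,"dy":0.5,"dz":0.4,"ax":0,"ay":0,"az":-0.008},
  {"hand":0.3,"dx":0,"dy":0.8,"dz":0,"ax":0,"ay":0,"az":0},
  {"hand":0.3,"dx":0,"dy":0.5,"dz":0,"ax":0,"ay":0,"az":0},
  {"hand":0.3,"dx":0,"dy":0,"dz":0,"ax":0,"ay":0,"az":0},
  {"hand":0.3,"dx":0,"dy":0,"dz":0,"ax":0,"ay":0,"az":0},
])

```text
t: 8.25
eef_pos: [558.0, -91.2, 69.5]
tool_rot: [0.048, 0.706, -0.705, -0.049]
ft_force: [-0.2, 0.7, -1.4]
width: 60.1
```

```bash
python3 g3.py 80 -1
```

```text
t 8.25 tcp [558.  -91.2  69.5] gp [558.  -91.2  80.5] w 60.1
axes x,y,z [[-0.991, 0.136, 0.002], [-0.002, 0.0, -1.0], [-0.136, -0.991, -0.0]]
q [ 0.686  0.552 -0.816  1.935  0.519  0.879 -2.108] F [-0.2  0.7 -1.4] M [ 0.04  0.01 -0.  ]
TCP target [558.3 -90.1  69. ] shift cm [-0.02  0.05 -0.11] rotvec [0.    0.003 0.002]
```

Call:
drive_tool([
  {"hand":0.3,"dx":0,"dy":0.05,"dz":-0.1,"ax":0,"ay":0,"az":0},
  {"hand":0.75,"dx":0,"dy":0,"dz":0,"ax":0,"ay":0,"az":0},
  {"hand":1,"dx":0,"dy":0,"dz":0,"ax":0,"ay":0,"az":0},
  {"hand":1,"dx":0,"dy":0,"dz":0,"ax":0,"ay":0,"az":0},
  {"hand":1,"dx":0,"dy":-2,"dz":0,"ax":0,"ay":0,"az":0},
  {"hand":1,"dx":0,"dy":-4,"dz":0,"ax":0,"ay":0,"az":0},
  {"hand":1,"dx":0,"dy":-4,"dz":0,"ax":0,"ay":0,"az":0},
  {"hand":1,"dx":0,"dy":-3,"dz":0,"ax":0,"ay":0,"az":0},
])

```text
t: 9.05
eef_pos: [558.7, -90.0, 201.6]
tool_rot: [0.048, 0.705, -0.705, -0.048]
ft_force: [-0.2, -0.7, -1.0]
width: 93.8
```

Call:
drive_tool([
  {"hand":1,"dx":0,"dy":-1,"dz":0,"ax":0,"ay":-0.1,"az":0},
  {"hand":1,"dx":0,"dy":0,"dz":0,"ax":0,"ay":-0.15,"az":0},
  {"hand":1,"dx":0,"dy":0,"dz":0,"ax":0,"ay":-0.15,"az":0},
  {"hand":1,"dx":0,"dy":0,"dz":0,"ax":0,"ay":-0.15,"az":0},
  {"hand":1,"dx":0,"dy":0,"dz":0,"ax":0,"ay":-0.15,"az":0},
  {"hand":1,"dx":0,"dy":0,"dz":0,"ax":0,"ay":-0.15,"az":0},
  {"hand":1,"dx":0,"dy":0,"dz":0,"ax":0,"ay":-0.15,"az":0},
  {"hand":1,"dx":0,"dy":0,"dz":0,"ax":0,"ay":-0.15,"az":0},
])

```text
t: 9.85
eef_pos: [558.3, -90.3, 209.2]
tool_rot: [-0.345, 0.618, -0.617, 0.345]
ft_force: [0.1, 0.3, -0.7]
width: 94.5
```

Call:
drive_tool([
  {"hand":1,"dx":0,"dy":0,"dz":0,"ax":0,"ay":-0.15,"az":0},
  {"hand":1,"dx":0,"dy":0,"dz":0,"ax":0,"ay":-0.15,"az":0},
  {"hand":1,"dx":0,"dy":0,"dz":0,"ax":0,"ay":-0.15,"az":0},
  {"hand":1,"dx":0,"dy":0,"dz":0,"ax":0,"ay":-0.15,"az":0},
  {"hand":1,"dx":0,"dy":0,"dz":0,"ax":0,"ay":-0.15,"az":0},
  {"hand":1,"dx":0,"dy":0,"dz":0,"ax":0,"ay":-0.15,"az":0},
  {"hand":1,"dx":0,"dy":0,"dz":0,"ax":0,"ay":-0.15,"az":0},
  {"hand":1,"dx":0,"dy":0,"dz":0,"ax":0,"ay":-0.15,"az":0},
])

```text
t: 10.65
eef_pos: [558.3, -90.3, 209.3]
tool_rot: [0.633, -0.315, 0.314, -0.633]
ft_force: [0.8, -0.1, 0.6]
width: 94.1
```

```bash
python3 g3.py 80 1; python3 - <<'E'
from cell import r
from h import *
zoom(r.grab_frame("scene"),"s5.png",190,160,310,260,6)
E
```

```text
t 10.65 tcp [558.3 -90.3 209.3] gp [558.3 -90.3 220.3] w 94.1
axes x,y,z [[0.604, -0.797, -0.001], [-0.001, 0.0, -1.0], [0.797, 0.604, -0.001]]
q [ 0.963  0.51  -1.205  1.808  0.514  1.188  0.245] F [ 0.8 -0.1  0.6] M [-0.01 -0.12  0.04]
TCP target [558.3 -90.1  69. ] shift cm [-1.000e-02  1.403e+01  3.000e-02] rotvec [ 0.001 -0.782 -0.001]
```

View pics/s5.png

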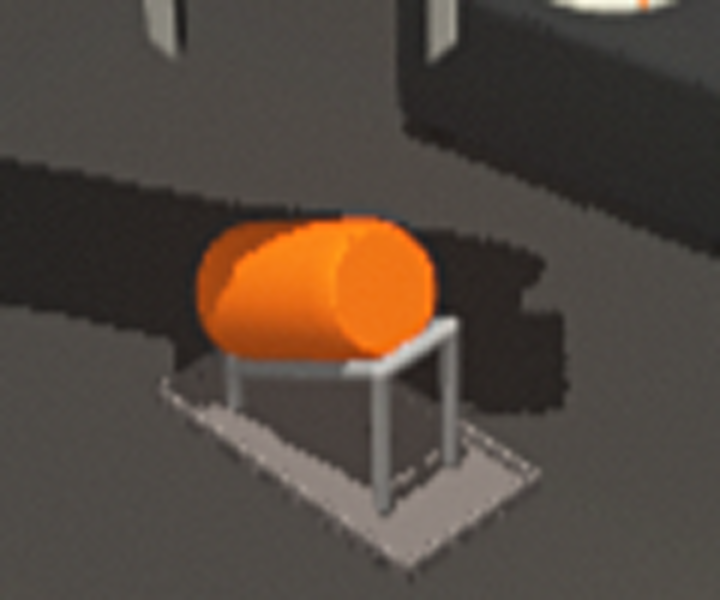

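```bash
export OMP_NUM_THREADS=1 OPENBLAS_NUM_THREADS=1; cat > ik3.py <<'E'
from ik import *
def path(poses,q0):
    q=np.array(q0)
    for gp,Rm in poses:
        q,e,er=ik(gp,Rm,q,.3);print(gp,q.round(2).tolist(),round(e,1),round(er,3),"m",margin(q).min().round(2))
    return q
# min-norm stepping from now: yaw to pick, then lift, carry, yaw, tilt
q0=[.963,.51,-1.205,1.808,.514,1.188,.245]
P=[((558,-90,220),dirs(a,-np.pi/2,1)) for a in(.5,.2,-.14)]
P+=[((558,-90,80),dirs(-.14,-np.pi/2,1)),((558,-90,250),dirs(-.14,-np.pi/2,1))]
P+=[((558-i*10,-90+100*i,250),dirs(-.14-.17*i,-np.pi/2,1)) for i in(1,2,3,4)]
P+=[((520.8,321.6,250),dirs(-.8,np.radians(e),1)) for e in(-80,-70,-60,-50,-40,-30)]
P+=[((520.8,321.6,z),dirs(-.8,np.radians(-30),1)) for z in(200,150,107)]
path(P,q0)
E
python3 ik3.py
```

```text
(558, -90, 220) [0.96, 0.52, -1.23, 1.84, 0.54, 1.17, 1.62] 0.0 0.0 m 0.0
(558, -90, 220) [0.93, 0.48, -1.16, 1.84, 0.48, 1.14, 1.37] 0.0 0.0 m 0.07
(558, -90, 220) [0.88, 0.44, -1.07, 1.85, 0.43, 1.12, 1.09] 0.0 0.0 m 0.16
(558, -90, 80) [0.74, 0.61, -0.91, 1.96, 0.63, 0.88, 0.93] 0.0 0.0 m 0.32
(558, -90, 250) [0.9, 0.4, -1.09, 1.81, 0.39, 1.17, 1.12] 0.0 0.0 m 0.14
(548, 10, 250) [0.74, 0.35, -1.08, 1.85, 0.34, 1.14, 0.81] 0.0 0.0 m 0.15
(538, 110, 250) [0.53, 0.35, -1.05, 1.84, 0.33, 1.14, 0.47] 0.0 0.0 m 0.18
(528, 210, 250) [0.3, 0.37, -1.0, 1.81, 0.34, 1.15, 0.12] 0.0 0.0 m 0.23
(518, 310, 250) [0.06, 0.42, -0.94, 1.73, 0.37, 1.18, -0.22] 0.0 0.0 m 0.29
(520.8, 321.6, 250) [-0.08, 0.41, -0.89, 1.74, 0.53, 1.2, -0.36] 0.0 0.0 m 0.34
(520.8, 321.6, 250) [-0.2, 0.4, -0.84, 1.76, 0.69, 1.24, -0.51] 0.0 0.0 m 0.39
(520.8, 321.6, 250) [-0.33, 0.42, -0.79, 1.78, 0.84, 1.31, -0.65] 0.0 0.0 m 0.44
(520.8, 321.6, 250) [-0.45, 0.46, -0.74, 1.8, 0.98, 1.41, -0.79] 0.0 0.0 m 0.49
(520.8, 321.6, 250) [-0.57, 0.51, -0.69, 1.82, 1.1, 1.53, -0.9] 0.0 0.0 m 0.52
(520.8, 321.6, 250) [-0.67, 0.57, -0.63, 1.83, 1.21, 1.65, -1.0] 0.0 0.0 m 0.4
(520.8, 321.6, 200) [-0.69, 0.64, -0.61, 1.85, 1.24, 1.62, -1.08] 0.0 0.0 m 0.43
(520.8, 321.6, 150) [-0.71, 0.72, -0.59, 1.87, 1.27, 1.59, -1.16] 0.0 0.0 m 0.46
(520.8, 321.6, 107) [-0.72, 0.79, -0.57, 1.87, 1.3, 1.57, -1.22] 0.0 0.0 m 0.48
```

The path model shows this half-turned grasp is comfortable all the way to the peg. Next I finish the turn and descend.

Call:
drive_tool([
  {"hand":1,"dx":0,"dy":0,"dz":0,"ax":0,"ay":-0.14,"az":0},
  {"hand":1,"dx":0,"dy":0,"dz":0,"ax":0,"ay":-0.14,"az":0},
  {"hand":1,"dx":0,"dy":0,"dz":0,"ax":0,"ay":-0.14,"az":0},
  {"hand":1,"dx":0,"dy":0,"dz":0,"ax":0,"ay":-0.14,"az":0},
  {"hand":1,"dx":0,"dy":2,"dz":0,"ax":0,"ay":-0.12,"az":0},
  {"hand":1,"dx":0,"dy":2,"dz":0,"ax":0,"ay":-0.1,"az":0},
  {"hand":1,"dx":0,"dy":0,"dz":0,"ax":0,"ay":0,"az":0},
])

```text
t: 11.4
eef_pos: [557.1, -90.4, 167.2]
tool_rot: [-0.705, 0.054, -0.051, 0.705]
ft_force: [-0.4, -0.1, 1.4]
width: 94.2
```

```bash
python3 g3.py 80 1
```

```text
t 11.4 tcp [557.1 -90.4 167.2] gp [557.1 -90.5 178.2] w 94.2
axes x,y,z [[0.989, -0.149, -0.004], [-0.004, 0.001, -1.0], [0.149, 0.989, 0.0]]
q [ 0.953  0.577 -1.208  1.85   0.592  1.144  0.954] F [-0.4 -0.1  1.4] M [ 0.04 -0.11  0.03]
TCP target [558.3 -90.1  69. ] shift cm [0.16 9.82 0.05] rotvec [-0.    -0.009 -0.004]
```

Call:
drive_tool([
  {"hand":1,"dx":0.1,"dy":2,"dz":0,"ax":0,"ay":0.009,"az":0},
  {"hand":1,"dx":0,"dy":3,"dz":0,"ax":0,"ay":0,"az":0},
  {"hand":1,"dx":0,"dy":3,"dz":0,"ax":0,"ay":0,"az":0},
  {"hand":1,"dx":0,"dy":1.8,"dz":0,"ax":0,"ay":0,"az":0},
  {"hand":1,"dx":0,"dy":0,"dz":0,"ax":0,"ay":0,"az":0},
  {"hand":1,"dx":0,"dy":0,"dz":0,"ax":0,"ay":0,"az":0},
])

```text
t: 12.0
eef_pos: [559.7, -90.0, 72.0]
tool_rot: [-0.705, 0.056, -0.056, 0.705]
ft_force: [1.2, -0.8, 0.3]
width: 94.2
```

```bash
python3 g3.py 80 1
```

```text
t 12.0 tcp [559.7 -90.   72. ] gp [559.7 -90.   83. ] w 94.2
axes x,y,z [[0.987, -0.158, -0.001], [-0.001, 0.0, -1.0], [0.158, 0.987, 0.0]]
q [ 0.864  0.68  -1.095  1.922  0.725  1.003  0.846] F [ 1.2 -0.8  0.3] M [-0.   -0.15  0.01]
TCP target [558.3 -90.1  69. ] shift cm [-0.13  0.3  -0.03] rotvec [-0.    -0.019 -0.001]
```

Call:
drive_tool([
  {"hand":1,"dx":-0.1,"dy":0.3,"dz":0,"ax":0,"ay":-0.019,"az":0},
  {"hand":1,"dx":0,"dy":0,"dz":0,"ax":0,"ay":0,"az":0},
  {"hand":0.3,"dx":0,"dy":0,"dz":0,"ax":0,"ay":0,"az":0},
  {"hand":0.3,"dx":0,"dy":0,"dz":0,"ax":0,"ay":0,"az":0},
  {"hand":0.3,"dx":0,"dy":0,"dz":0,"ax":0,"ay":0,"az":0},
  {"hand":0.3,"dx":0,"dy":0,"dz":0,"ax":0,"ay":0,"az":0},
])

```text
t: 12.6
eef_pos: [558.2, -90.3, 68.3]
tool_rot: [-0.705, 0.049, -0.049, 0.705]
ft_force: [0.9, 0.5, -0.1]
width: 65.5
```

```bash
python3 g3.py 80 1; python3 - <<'E'
from cell import r
from h import *
zoom(r.grab_frame("scene"),"s6.png",190,160,310,260,6)
E
```

```text
t 12.6 tcp [558.2 -90.3  68.3] gp [558.2 -90.3  79.3] w 65.5
axes x,y,z [[0.99, -0.138, -0.001], [-0.001, 0.0, -1.0], [0.138, 0.99, -0.0]]
q [ 0.865  0.685 -1.095  1.927  0.733  0.999  0.86 ] F [ 0.9  0.5 -0.1] M [ 0.09 -0.14  0.04]
TCP target [558.3 -90.1  69. ] shift cm [ 0.01 -0.07  0.02] rotvec [ 0.     0.001 -0.001]
```

View pics/s6.png

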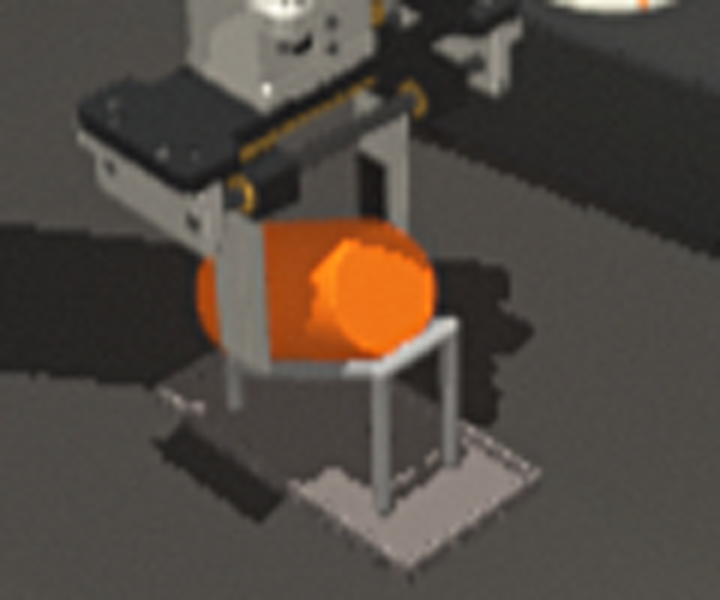

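Call:
drive_tool([
  {"hand":0.3,"dx":0,"dy":0,"dz":0,"ax":0,"ay":0,"az":0},
  {"hand":0.3,"dx":0,"dy":0,"dz":0,"ax":0,"ay":0,"az":0},
  {"hand":0.3,"dx":0,"dy":-1,"dz":0,"ax":0,"ay":0,"az":0},
  {"hand":0.3,"dx":0,"dy":-3,"dz":0,"ax":0,"ay":0,"az":0},
  {"hand":0.3,"dx":0,"dy":-4,"dz":0,"ax":0,"ay":0,"az":0},
  {"hand":0.3,"dx":0,"dy":-4,"dz":0,"ax":0,"ay":0,"az":0},
  {"hand":0.3,"dx":0,"dy":-4,"dz":0,"ax":0,"ay":0,"az":0},
  {"hand":0.3,"dx":0,"dy":-2,"dz":0,"ax":0,"ay":0,"az":0},
])

```text
t: 13.45
eef_pos: [559.2, -89.7, 252.0]
tool_rot: [0.706, -0.048, 0.049, -0.705]
ft_force: [0.1, 0.2, -0.9]
width: 60.4
```

```bash
python3 - <<'E'
from cell import r
from h import *
o=r.observe();stat(o)
delta(o,[520.8,321.6,255],dirs(-.8,-np.pi/2,1))
E
```

```text
t 13.45 tcp [559.2 -89.7 252. ] gp [559.2 -89.7 263. ] w 60.4
axes x,y,z [[0.99, -0.138, 0.002], [0.002, -0.001, -1.0], [0.138, 0.99, -0.001]]
q [ 0.963  0.441 -1.186  1.76   0.434  1.235  1.096] F [ 0.1  0.2 -0.9] M [ 0.06 -0.11 -0.02]
TCP target [520.8 321.6 244. ] shift cm [-9.46  0.76 40.21] rotvec [-0.     0.662  0.002]
```

Call:
drive_tool([
  {"hand":0.3,"dx":-0.5,"dy":0,"dz":2,"ax":0,"ay":0,"az":0},
  {"hand":0.3,"dx":-1,"dy":0,"dz":4,"ax":0,"ay":0,"az":0},
  {"hand":0.3,"dx":-1,"dy":0,"dz":4,"ax":0,"ay":0,"az":0},
  {"hand":0.3,"dx":-1,"dy":0,"dz":4,"ax":0,"ay":0,"az":0},
  {"hand":0.3,"dx":-1,"dy":0,"dz":4,"ax":0,"ay":0,"az":0},
  {"hand":0.3,"dx":-1,"dy":0,"dz":4,"ax":0,"ay":0,"az":0},
  {"hand":0.3,"dx":-1,"dy":0,"dz":4,"ax":0,"ay":0,"az":0},
  {"hand":0.3,"dx":-1,"dy":0,"dz":4,"ax":0,"ay":0,"az":0},
])

```text
t: 14.25
eef_pos: [524.1, 219.1, 247.2]
tool_rot: [0.706, -0.05, 0.048, -0.705]
ft_force: [0.6, 0.5, -0.9]
width: 60.3
```

Call:
drive_tool([
  {"hand":0.3,"dx":-1,"dy":0,"dz":4,"ax":0,"ay":0,"az":0},
  {"hand":0.3,"dx":-1,"dy":0,"dz":4,"ax":0,"ay":0,"az":0},
  {"hand":0.3,"dx":0,"dy":0,"dz":2,"ax":0,"ay":0.12,"az":0},
  {"hand":0.3,"dx":0,"dy":0,"dz":0,"ax":0,"ay":0.14,"az":0},
  {"hand":0.3,"dx":0,"dy":0,"dz":0,"ax":0,"ay":0.14,"az":0},
  {"hand":0.3,"dx":0,"dy":0,"dz":0,"ax":0,"ay":0.14,"az":0},
  {"hand":0.3,"dx":0,"dy":0,"dz":0,"ax":0,"ay":0.12,"az":0},
  {"hand":0.3,"dx":0,"dy":0,"dz":0,"ax":0,"ay":0,"az":0},
])

```text
t: 15.05
eef_pos: [518.5, 319.3, 247.4]
tool_rot: [0.652, -0.276, 0.275, -0.651]
ft_force: [-1.0, 0.5, -1.9]
width: 60.0
```

```bash
cat > g4.py <<'E'
from cell import r
from h import *
import sys
o=r.observe();stat(o)
delta(o,[520.8,321.6,float(sys.argv[1])],dirs(-.8,np.radians(float(sys.argv[2])),1))
E
python3 g4.py 260 -30
```

```text
t 15.05 tcp [518.5 319.3 247.4] gp [518.5 319.4 258.4] w 60.0
axes x,y,z [[0.697, -0.717, -0.001], [-0.002, -0.001, -1.0], [0.717, 0.697, -0.002]]
q [ 0.073  0.448 -0.972  1.675  0.388  1.229 -0.215] F [-1.   0.5 -1.9] M [ 0.01 -0.12  0.04]
TCP target [527.4 314.8 254.5] shift cm [ 0.95 -0.72  0.32] rotvec [ 2.000e-03  1.000e-03 -1.048e+00]
```

Matches the model. Now I tilt about the jaw axis by -1.048.

Call:
drive_tool([
  {"hand":0.3,"dx":0,"dy":0,"dz":0,"ax":0,"ay":0,"az":-0.1},
  {"hand":0.3,"dx":0,"dy":0,"dz":0,"ax":0,"ay":0,"az":-0.14},
  {"hand":0.3,"dx":0,"dy":0,"dz":0,"ax":0,"ay":0,"az":-0.14},
  {"hand":0.3,"dx":0,"dy":0,"dz":0,"ax":0,"ay":0,"az":-0.14},
  {"hand":0.3,"dx":0,"dy":0,"dz":0,"ax":0,"ay":0,"az":-0.14},
  {"hand":0.3,"dx":0,"dy":0,"dz":0,"ax":0,"ay":0,"az":-0.14},
  {"hand":0.3,"dx":0,"dy":0,"dz":0,"ax":0,"ay":0,"az":-0.14},
  {"hand":0.3,"dx":0,"dy":0,"dz":0,"ax":0,"ay":0,"az":-0.1},
])

```text
t: 15.85
eef_pos: [518.2, 320.7, 247.3]
tool_rot: [0.703, 0.089, 0.56, -0.428]
ft_force: [0.4, -0.8, -1.6]
width: 60.2
```

```bash
python3 g4.py 230 -30; python3 - <<'E'
from cell import r
from h import *
zoom(r.grab_frame("scene"),"s7.png",220,50,390,180,4.5)
zoom(r.grab_frame("top"),"t7.png",80,200,230,310,5)
E
```

```text
t 15.85 tcp [518.2 320.7 247.3] gp [511.6 327.5 252.8] w 60.2
axes x,y,z [[0.356, -0.355, 0.864], [0.606, -0.617, -0.503], [0.712, 0.702, -0.005]]
q [-0.652  0.588 -0.684  1.817  1.141  1.734 -0.96 ] F [ 0.4 -0.8 -1.6] M [0.8  0.66 0.01]
TCP target [527.4 314.8 224.5] shift cm [-1.43  2.07  0.25] rotvec [-0.005  0.008 -0.003]
```

View pics/s7.png

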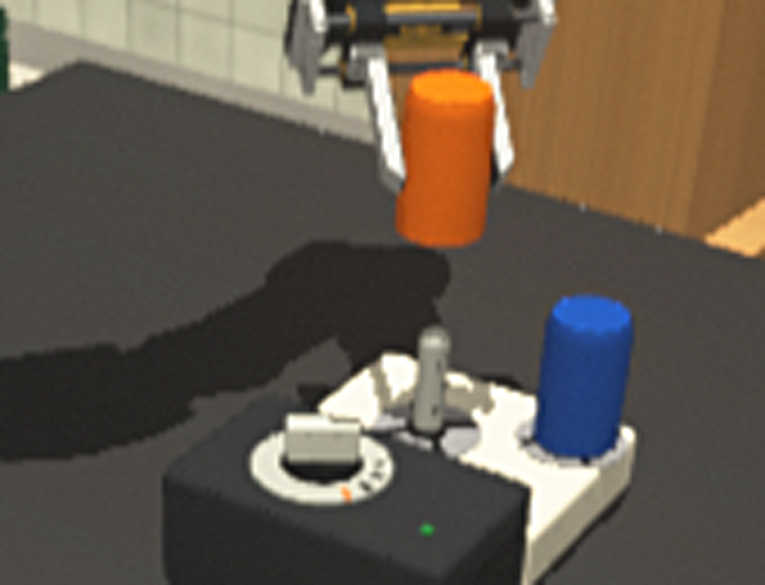

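View pics/t7.png

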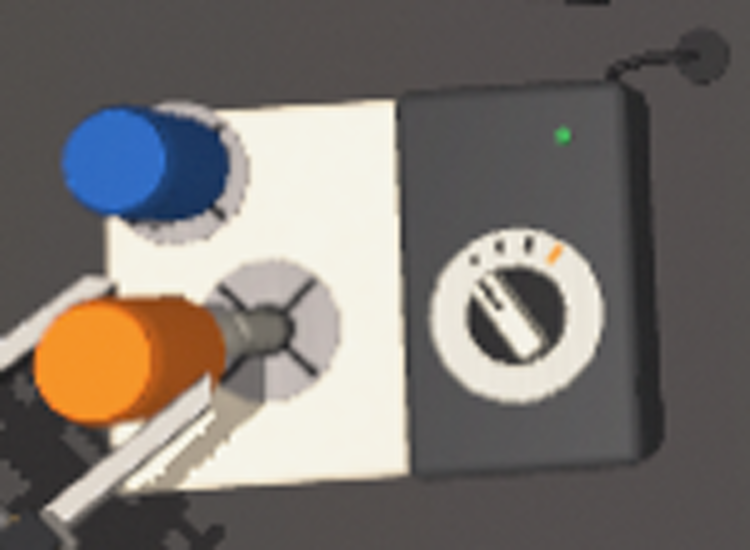

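```bash
python3 - <<'E'
from h import *
import pickle
fs=pickle.load(open("f0.pkl","rb"));T,S=fs["top"],fs["scene"]
uz=lambda p,s,x0,y0:(np.array([p],float)+.5)/s-.5+[x0,y0]
from scipy.optimize import least_squares
def tri(a,b):
    f=lambda P:np.r_[(proj(T,P)-a)[0],(proj(S,P)-b)[0]]
    r=least_squares(f,[520,320,200]);print(r.x.round(1),f(r.x).round(1))
tri(uz((97,362),5,80,200),uz((449,88),4.5,220,50))  # orange top
tri(uz((116,161),5,80,200),uz((590,316),4.5,220,50))  # blue top
tri(uz((231,327),5,80,200),uz((434,342),4.5,220,50)) # peg?
E
```

```text
[512.2 326.7 299.2] [ 0.  0.  0. -0.]
[610.4 372.6 151.7] [ 0.1  0.1  0.2 -0. ]
[522.6 319.9 125.7] [ 0.3  0.4  0.6 -0.1]
```

Call:
drive_tool([
  {"hand":0.3,"dx":-0.7,"dy":1,"dz":0.1,"ax":-0.005,"ay":0.008,"az":-0.003},
  {"hand":0.3,"dx":-0.7,"dy":1.1,"dz":0.15,"ax":0,"ay":0,"az":0},
  {"hand":0.3,"dx":0,"dy":0,"dz":0,"ax":0,"ay":0,"az":0},
  {"hand":0.3,"dx":0,"dy":0,"dz":0,"ax":0,"ay":0,"az":0},
])

```text
t: 16.35
eef_pos: [529.7, 311.7, 225.8]
tool_rot: [0.701, 0.082, 0.566, -0.426]
ft_force: [-0.6, 0.0, -2.0]
width: 60.3
```

```bash
python3 g4.py 190 -30
```

```text
t 16.35 tcp [529.7 311.7 225.8] gp [523.2 318.6 231.4] w 60.3
axes x,y,z [[0.346, -0.368, 0.863], [0.597, -0.623, -0.505], [0.723, 0.69, 0.004]]
q [-0.639  0.615 -0.669  1.825  1.157  1.709 -0.992] F [-0.6  0.  -2. ] M [ 0.82  0.57 -0.  ]
TCP target [527.4 314.8 184.5] shift cm [-3.76  1.76  0.03] rotvec [ 0.006 -0.008 -0.006]
```

Call:
drive_tool([
  {"hand":0.3,"dx":-1.2,"dy":0.5,"dz":0,"ax":0.006,"ay":-0.008,"az":-0.006},
  {"hand":0.3,"dx":-1.3,"dy":0.6,"dz":0,"ax":0,"ay":0,"az":0},
  {"hand":0.3,"dx":-1.2,"dy":0.6,"dz":0,"ax":0,"ay":0,"az":0},
  {"hand":0.3,"dx":0,"dy":0,"dz":0,"ax":0,"ay":0,"az":0},
  {"hand":0.3,"dx":0,"dy":0,"dz":0,"ax":0,"ay":0,"az":0},
])

```text
t: 16.85
eef_pos: [526.2, 315.7, 184.5]
tool_rot: [0.702, 0.088, 0.563, -0.427]
ft_force: [0.4, -0.6, -1.4]
width: 60.2
```

```bash
python3 g4.py 150 -30;python3 - <<'E'
from cell import r
from h import *
zoom(r.grab_frame("scene"),"s8.png",220,70,390,180,4.5)
zoom(r.grab_frame("top"),"t8.png",80,200,230,310,5)
E
```

```text
t 16.85 tcp [526.2 315.7 184.5] gp [519.5 322.5 190. ] w 60.2
axes x,y,z [[0.35, -0.356, 0.866], [0.605, -0.62, -0.499], [0.715, 0.699, -0.001]]
q [-0.662  0.677 -0.656  1.844  1.183  1.693 -1.055] F [ 0.4 -0.6 -1.4] M [0.74 0.62 0.03]
TCP target [527.4 314.8 144.5] shift cm [-3.39  2.13  0.03] rotvec [-0.002  0.003  0.001]
```

View pics/s8.png

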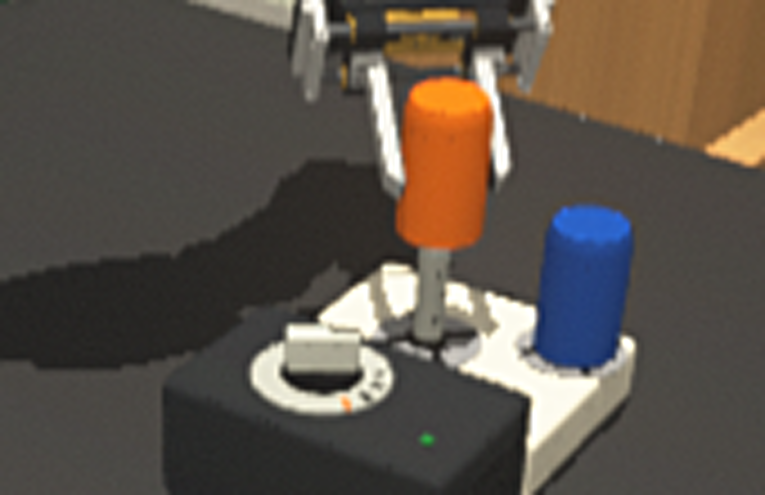

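View pics/t8.png

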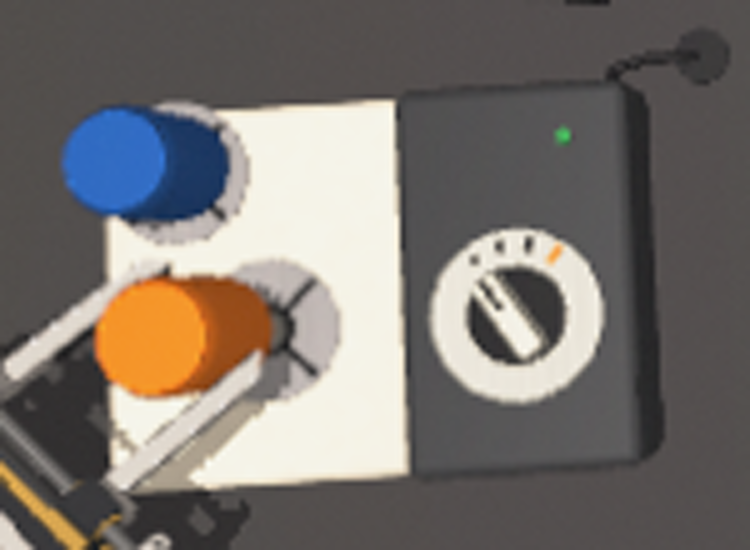

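Call:
drive_tool([
  {"hand":0.3,"dx":-1.1,"dy":0.7,"dz":0,"ax":0,"ay":0,"az":0},
  {"hand":0.3,"dx":-1.2,"dy":0.75,"dz":0,"ax":0,"ay":0,"az":0},
  {"hand":0.3,"dx":-1.1,"dy":0.7,"dz":0,"ax":0,"ay":0,"az":0},
  {"hand":0.3,"dx":0,"dy":0,"dz":0,"ax":0,"ay":0,"az":0},
  {"hand":0.3,"dx":0,"dy":0,"dz":0,"ax":0,"ay":0,"az":0},
])

```text
t: 17.45
eef_pos: [527.4, 314.3, 144.3]
tool_rot: [0.702, 0.088, 0.563, -0.426]
ft_force: [1.0, 0.5, -1.3]
width: 60.0
```

```bash
python3 g4.py 115 -30
```

```text
t 17.45 tcp [527.4 314.3 144.3] gp [520.7 321.2 149.8] w 60.0
axes x,y,z [[0.35, -0.356, 0.866], [0.605, -0.621, -0.499], [0.716, 0.698, -0.001]]
q [-0.672  0.736 -0.64   1.855  1.208  1.67  -1.113] F [ 1.   0.5 -1.3] M [ 0.72  0.63 -0.03]
TCP target [527.4 314.8 109.5] shift cm [-3.03  1.72  0.04] rotvec [-0.001  0.003  0.001]
```

Call:
drive_tool([
  {"hand":0.3,"dx":-0.9,"dy":0.55,"dz":0,"ax":0,"ay":0,"az":0},
  {"hand":0.3,"dx":-1.2,"dy":0.65,"dz":0,"ax":0,"ay":0,"az":0},
  {"hand":0.3,"dx":-0.9,"dy":0.55,"dz":0,"ax":0,"ay":0,"az":0},
  {"hand":0.3,"dx":0,"dy":0,"dz":0,"ax":0,"ay":0,"az":0},
  {"hand":0.3,"dx":0,"dy":0,"dz":0,"ax":0,"ay":0,"az":0},
])

```text
t: 17.95
eef_pos: [527.5, 314.2, 109.8]
tool_rot: [0.702, 0.088, 0.563, -0.427]
ft_force: [-0.5, 0.1, -0.4]
width: 60.1
```

```bash
python3 g4.py 108 -30
```

```text
t 17.95 tcp [527.5 314.2 109.8] gp [520.9 321.1 115.3] w 60.1
axes x,y,z [[0.349, -0.357, 0.866], [0.605, -0.62, -0.499], [0.716, 0.698, -0.001]]
q [-0.682  0.79  -0.625  1.859  1.23   1.652 -1.162] F [-0.5  0.1 -0.4] M [0.75 0.59 0.  ]
TCP target [527.4 314.8 102.5] shift cm [-0.65  0.33  0.03] rotvec [-0.002  0.002  0.001]
```

Call:
drive_tool([
  {"hand":0.3,"dx":-0.3,"dy":0.18,"dz":0,"ax":0,"ay":0,"az":0},
  {"hand":0.3,"dx":-0.3,"dy":0.18,"dz":0,"ax":0,"ay":0,"az":0},
  {"hand":0.3,"dx":0,"dy":0,"dz":0,"ax":0,"ay":0,"az":0},
  {"hand":0.3,"dx":0,"dy":0,"dz":0,"ax":0,"ay":0,"az":0},
])

```text
t: 18.35
eef_pos: [527.7, 314.2, 103.3]
tool_rot: [0.702, 0.088, 0.564, -0.427]
ft_force: [-0.6, 0.1, -1.2]
width: 60.2
```

```bash
python3 g4.py 107 -30
```

```text
t 18.35 tcp [527.7 314.2 103.3] gp [521.1 321.  108.8] w 60.2
axes x,y,z [[0.349, -0.357, 0.866], [0.605, -0.62, -0.499], [0.716, 0.698, -0.0]]
q [-0.684  0.8   -0.622  1.859  1.235  1.649 -1.171] F [-0.6  0.1 -1.2] M [0.75 0.58 0.03]
TCP target [527.4 314.8 101.5] shift cm [-0.18  0.04  0.02] rotvec [-0.002  0.001  0.001]
```

Call:
drive_tool([
  {"hand":0.3,"dx":-0.1,"dy":0.06,"dz":0,"ax":0,"ay":0,"az":0},
  {"hand":0.3,"dx":0,"dy":0,"dz":0,"ax":0,"ay":0,"az":0},
  {"hand":0.3,"dx":0,"dy":0,"dz":0,"ax":0,"ay":0,"az":0},
])

```text
t: 18.65
eef_pos: [527.7, 314.2, 102.1]
tool_rot: [0.702, 0.088, 0.564, -0.427]
ft_force: [0.3, 0.9, -1.4]
width: 60.1
```

```bash
python3 g4.py 107 -30
```

```text
t 18.65 tcp [527.7 314.2 102.1] gp [521.1 321.  107.6] w 60.1
axes x,y,z [[0.349, -0.357, 0.866], [0.605, -0.62, -0.499], [0.716, 0.698, -0.0]]
q [-0.685  0.802 -0.621  1.859  1.236  1.648 -1.173] F [ 0.3  0.9 -1.4] M [ 0.78  0.65 -0.01]
TCP target [527.4 314.8 101.5] shift cm [-0.08 -0.02  0.02] rotvec [-0.002  0.001  0.001]
```

Call:
drive_tool([
  {"hand":0.3,"dx":-0.09,"dy":0.05,"dz":0,"ax":0,"ay":0,"az":0},
  {"hand":0.3,"dx":0,"dy":0,"dz":0,"ax":0,"ay":0,"az":0},
  {"hand":0.3,"dx":0,"dy":0,"dz":0,"ax":0,"ay":0,"az":0},
])

```text
t: 18.95
eef_pos: [527.8, 314.2, 101.1]
tool_rot: [0.702, 0.088, 0.564, -0.427]
ft_force: [-0.4, 0.9, -0.7]
width: 60.2
```

Call:
drive_tool([
  {"hand":0.3,"dx":-0.09,"dy":0.05,"dz":0,"ax":0,"ay":0,"az":0},
  {"hand":0.3,"dx":0,"dy":0,"dz":0,"ax":0,"ay":0,"az":0},
  {"hand":0.3,"dx":0,"dy":0,"dz":0,"ax":0,"ay":0,"az":0},
])

```text
t: 19.25
eef_pos: [527.9, 314.1, 100.8]
tool_rot: [0.701, 0.089, 0.564, -0.426]
ft_force: [-2.6, -1.1, 7.0]
width: 60.4
```

```bash
python3 g4.py 107 -30
```

```text
t 19.25 tcp [527.9 314.1 100.8] gp [521.2 321.  106.3] w 60.4
axes x,y,z [[0.348, -0.357, 0.867], [0.606, -0.621, -0.498], [0.716, 0.698, 0.0]]
q [-0.685  0.805 -0.62   1.859  1.238  1.648 -1.176] F [-2.6 -1.1  7. ] M [-0.51 -0.37 -0.33]
TCP target [527.4 314.8 101.5] shift cm [ 0.02 -0.1   0.01] rotvec [-0.002  0.001  0.002]
```

Contact (8 N upward) at the expected height. Opening and backing off along the tool axis.

Call:
drive_tool([
  {"hand":0.7,"dx":0,"dy":0,"dz":0,"ax":0,"ay":0,"az":0},
  {"hand":0.8,"dx":0,"dy":0,"dz":0,"ax":0,"ay":0,"az":0},
  {"hand":0.8,"dx":0,"dy":0,"dz":0,"ax":0,"ay":0,"az":0},
  {"hand":0.8,"dx":0,"dy":0,"dz":0,"ax":0,"ay":0,"az":0},
])

```text
t: 19.65
eef_pos: [527.7, 314.2, 99.9]
tool_rot: [0.702, 0.088, 0.564, -0.427]
ft_force: [0.5, 0.2, -0.1]
width: 75.3
```

```bash
python3 g4.py 107 -30;python3 - <<'E'
from cell import r
from h import *
zoom(r.grab_frame("scene"),"s9.png",220,70,390,180,4.5)
zoom(r.grab_frame("top"),"t9.png",80,200,230,310,5)
E
```

```text
t 19.65 tcp [527.7 314.2  99.9] gp [521.  321.1 105.4] w 75.3
axes x,y,z [[0.349, -0.357, 0.866], [0.605, -0.62, -0.499], [0.716, 0.698, -0.0]]
q [-0.685  0.805 -0.62   1.859  1.237  1.647 -1.176] F [ 0.5  0.2 -0.1] M [ 0.53  0.48 -0.02]
TCP target [527.4 314.8 101.5] shift cm [ 0.11 -0.13  0.02] rotvec [-0.002  0.002  0.001]
```

View pics/s9.png

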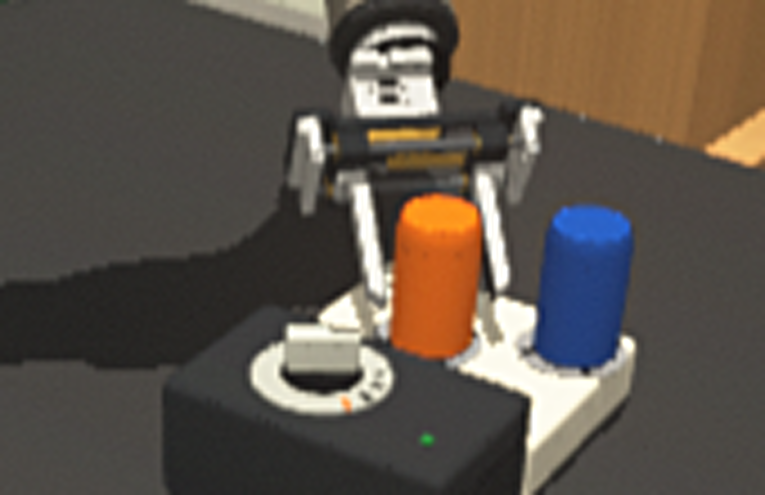

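View pics/t9.png

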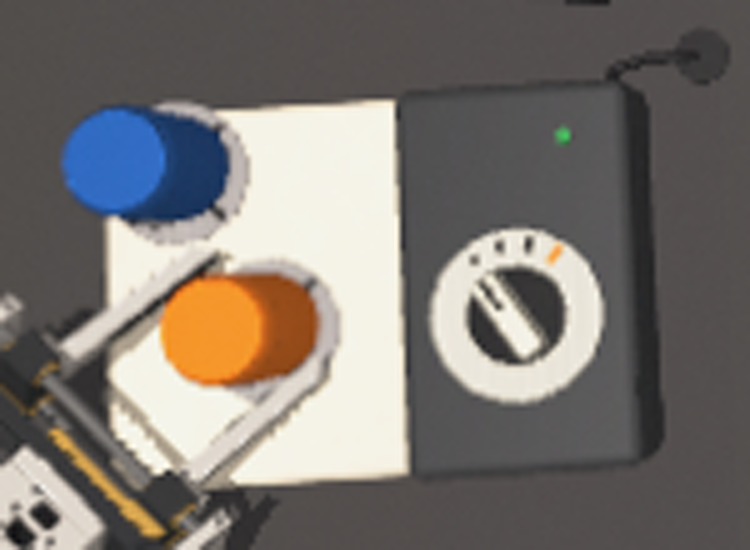

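Call:
drive_tool([
  {"hand":0.8,"dx":0,"dy":-1,"dz":0,"ax":0,"ay":0,"az":0},
  {"hand":0.8,"dx":0,"dy":-3,"dz":0,"ax":0,"ay":0,"az":0},
  {"hand":0.8,"dx":0,"dy":-4,"dz":0,"ax":0,"ay":0,"az":0},
  {"hand":0.8,"dx":1,"dy":-3,"dz":0,"ax":0,"ay":0,"az":0},
  {"hand":0.8,"dx":4,"dy":0,"dz":0,"ax":0,"ay":0,"az":0},
  {"hand":0.8,"dx":4,"dy":0,"dz":0,"ax":0,"ay":0,"az":0},
  {"hand":0.8,"dx":4,"dy":0,"dz":0,"ax":0,"ay":0,"az":0},
  {"hand":0.8,"dx":2,"dy":0,"dz":0,"ax":0,"ay":0,"az":0},
])

```text
t: 20.55
eef_pos: [514.0, 328.4, 288.2]
tool_rot: [0.701, 0.088, 0.565, -0.427]
ft_force: [0.6, -1.0, 0.4]
width: 75.5
```

```bash
cat > g5.py <<'E'
from cell import r
from h import *
import sys
o=r.observe();stat(o)
x,y,z,a=map(float,sys.argv[1:5]);delta(o,[x,y,z],dirs(a,-np.pi/2,1))
E
python3 g5.py 526.5 174.4 250 .62;python3 - <<'E'
from cell import r
from h import *
import pickle
s=r.grab_frame("scene");t=r.grab_frame("top");pickle.dump((s,t),open("f10.pkl","wb"))
zoom(s,"s10.png",220,70,390,180,4.5)
zoom(t,"t10.png",80,200,230,310,5)
E
```

```text
t 20.55 tcp [514.  328.4 288.2] gp [507.4 335.3 293.7] w 75.5
axes x,y,z [[0.347, -0.359, 0.867], [0.606, -0.62, -0.499], [0.716, 0.698, 0.003]]
q [-0.654  0.546 -0.699  1.779  1.123  1.776 -0.909] F [ 0.6 -1.   0.4] M [ 0.58  0.4  -0.  ]
TCP target [526.5 174.4 239. ] shift cm [ 1.7  12.76 -9.87] rotvec [ 0.737 -1.279  0.862]
```

View pics/s10.png

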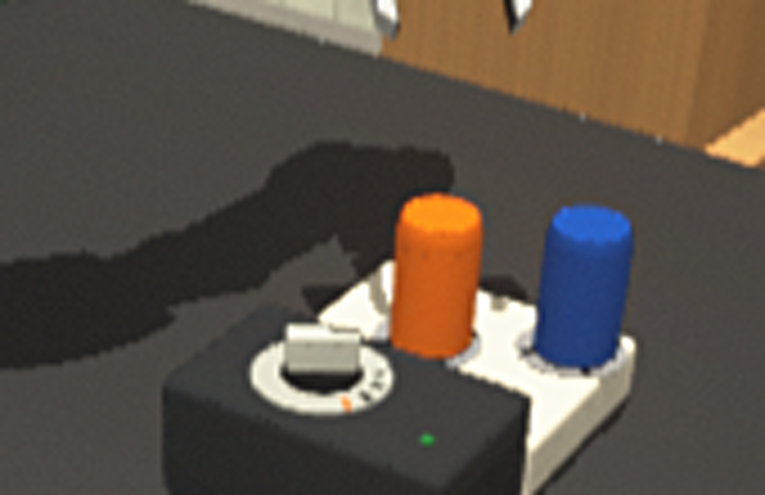

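View pics/t10.png

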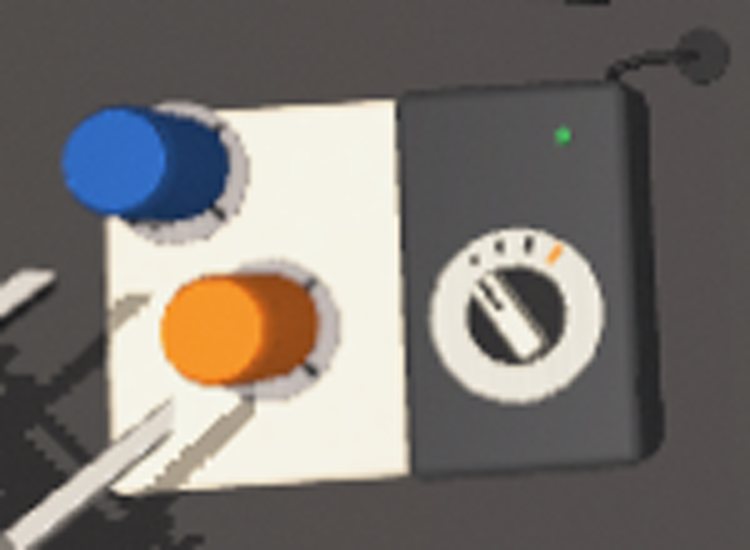

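Call:
drive_tool([
  {"hand":0.8,"dx":0,"dy":0,"dz":0,"ax":0,"ay":0,"az":0.1},
  {"hand":0.8,"dx":0,"dy":0,"dz":-1.5,"ax":0,"ay":0,"az":0.14},
  {"hand":0.8,"dx":0,"dy":0,"dz":-1.5,"ax":0,"ay":0,"az":0.14},
  {"hand":0.8,"dx":0,"dy":0,"dz":-1.5,"ax":0,"ay":0,"az":0.14},
  {"hand":0.8,"dx":0,"dy":0,"dz":-1.5,"ax":0,"ay":0,"az":0.14},
  {"hand":0.8,"dx":0,"dy":0,"dz":-1.5,"ax":0,"ay":0,"az":0.14},
  {"hand":0.8,"dx":0,"dy":0,"dz":-1.5,"ax":0,"ay":0,"az":0.14},
  {"hand":0.8,"dx":0,"dy":0,"dz":0,"ax":0,"ay":0,"az":0.107},
])

```text
t: 21.45
eef_pos: [448.3, 265.6, 285.5]
tool_rot: [-0.651, 0.276, -0.274, 0.652]
ft_force: [0.6, 0.9, -0.2]
width: 75.2
```

```bash
python3 g5.py 526.5 174.4 250 .62
```

```text
t 21.45 tcp [448.3 265.6 285.5] gp [448.3 265.6 296.5] w 75.2
axes x,y,z [[0.698, -0.716, -0.004], [-0.002, 0.003, -1.0], [0.716, 0.698, 0.001]]
q [ 0.139  0.205 -0.898  1.817  0.168  1.2   -0.039] F [ 0.6  0.9 -0.2] M [ 0.07 -0.07  0.01]
TCP target [526.5 174.4 239. ] shift cm [12.01  4.61 -0.76] rotvec [-0.003 -1.419 -0.002]
```

Call:
drive_tool([
  {"hand":0.8,"dx":2,"dy":0,"dz":-0.1,"ax":0,"ay":0,"az":0},
  {"hand":0.8,"dx":4,"dy":0,"dz":-0.3,"ax":0,"ay":0,"az":0},
  {"hand":0.8,"dx":4,"dy":0,"dz":-0.3,"ax":0,"ay":-0.1,"az":0},
  {"hand":0.8,"dx":2,"dy":0,"dz":-0.1,"ax":0,"ay":-0.14,"az":0},
  {"hand":0.6,"dx":0,"dy":0,"dz":0,"ax":0,"ay":-0.14,"az":0},
  {"hand":0.6,"dx":0,"dy":0,"dz":0,"ax":0,"ay":-0.14,"az":0},
  {"hand":0.6,"dx":0,"dy":0,"dz":0,"ax":0,"ay":-0.14,"az":0},
  {"hand":0.6,"dx":0,"dy":0,"dz":0,"ax":0,"ay":-0.14,"az":0},
])

```text
t: 22.25
eef_pos: [527.8, 177.0, 284.3]
tool_rot: [0.707, 0.003, -0.004, -0.707]
ft_force: [-0.1, 0.6, -0.4]
width: 56.9
```

Call:
drive_tool([
  {"hand":0.6,"dx":0,"dy":0,"dz":0,"ax":0,"ay":-0.14,"az":0},
  {"hand":0.6,"dx":0,"dy":1,"dz":0,"ax":0,"ay":-0.14,"az":0},
  {"hand":0.6,"dx":0,"dy":1.5,"dz":0,"ax":0,"ay":-0.14,"az":0},
  {"hand":0.6,"dx":0,"dy":1.5,"dz":0,"ax":0,"ay":-0.14,"az":0},
  {"hand":0.6,"dx":0,"dy":0,"dz":0,"ax":0,"ay":-0.06,"az":0},
  {"hand":0.6,"dx":0,"dy":0,"dz":0,"ax":0,"ay":0,"az":0},
])

```text
t: 22.85
eef_pos: [527.7, 176.7, 244.1]
tool_rot: [-0.673, -0.216, 0.218, 0.673]
ft_force: [-0.3, -0.1, -0.1]
width: 56.3
```

```bash
python3 g5.py 526.5 174.4 200 .62; python3 - <<'E'
from cell import r
from h import *
import pickle
o=r.observe();f=r.grab_frame("wrist");pickle.dump((o,f),open("w11.pkl","wb"))
zoom(f,"w11.png",0,0,560,420,1.4)
E
```

```text
t 22.85 tcp [527.7 176.7 244.1] gp [527.8 176.7 255.1] w 56.3
axes x,y,z [[0.811, 0.585, -0.002], [-0.002, -0.0, -1.0], [-0.585, 0.811, 0.001]]
q [ 0.425  0.383 -1.076  1.79   0.362  1.188  1.435] F [-0.3 -0.1 -0.1] M [ 0.13 -0.11 -0.03]
TCP target [526.5 174.4 189. ] shift cm [-0.22  5.51 -0.12] rotvec [-0.001  0.004 -0.002]
```

View pics/w11.png

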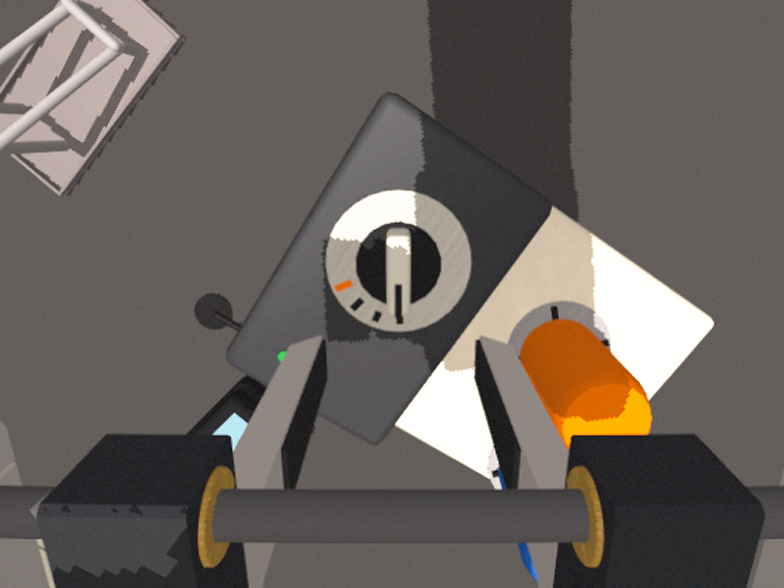

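```bash
python3 - <<'E'
from h import *
import pickle
o,f=pickle.load(open("w11.pkl","rb"))
u=lambda p:(np.array([p],float)+.5)/1.4-.5
print(onz(f,u((398,263)),105,o),onz(f,u((398,261)),100,o),onz(f,u((398,322)),133,o))
c=np.array([526.5,174.4,0])
a=.62;d=np.array([np.cos(a),np.sin(a),0]);n=np.array([-d[1],d[0],0])
for sx,sy in((24,7),(24,-7),(-24,-7),(-24,7)):print((proj(f,c+sx*d+sy*n+[0,0,133],o)*1.4).round())
E
```

```text
[[524.66615654 173.20695967 105.        ]] [[524.64552608 173.17450044 100.        ]] [[547.81493037 189.9830765  133.        ]]
[[409. 318.]]
[[385. 318.]]
[[385. 237.]]
[[410. 237.]]
```

Call:
drive_tool([
  {"hand":0.5,"dx":-0.2,"dy":1,"dz":-0.1,"ax":0,"ay":0.004,"az":0},
  {"hand":0.5,"dx":0,"dy":3,"dz":0,"ax":0,"ay":0,"az":0},
  {"hand":0.5,"dx":0,"dy":3,"dz":0,"ax":0,"ay":0,"az":0},
  {"hand":0.5,"dx":0,"dy":3,"dz":0,"ax":0,"ay":0,"az":0},
  {"hand":0.5,"dx":0,"dy":1.5,"dz":0,"ax":0,"ay":0,"az":0},
  {"hand":0.5,"dx":0,"dy":0,"dz":0,"ax":0,"ay":0,"az":0},
  {"hand":0.5,"dx":0,"dy":0,"dz":0,"ax":0,"ay":0,"az":0},
])

```text
t: 23.6
eef_pos: [527.9, 174.3, 130.8]
tool_rot: [0.674, 0.215, -0.215, -0.673]
ft_force: [-0.2, -0.3, 1.0]
width: 46.9
```

```bash
python3 g5.py 526 174 129 .62; python3 - <<'E'
from cell import r
from h import *
zoom(r.grab_frame("wrist"),"w12.png",0,0,560,420,1.4)
E
```

```text
t 23.6 tcp [527.9 174.3 130.8] gp [527.9 174.3 141.8] w 46.9
axes x,y,z [[0.815, 0.58, 0.0], [0.001, -0.001, -1.0], [-0.58, 0.815, -0.001]]
q [ 0.341  0.503 -0.988  1.91   0.5    0.998  1.316] F [-0.2 -0.3  1. ] M [ 0.1  -0.16  0.01]
TCP target [526. 174. 118.] shift cm [-0.17  1.28  0.08] rotvec [ 0.001 -0.002  0.   ]
```

View pics/w12.png

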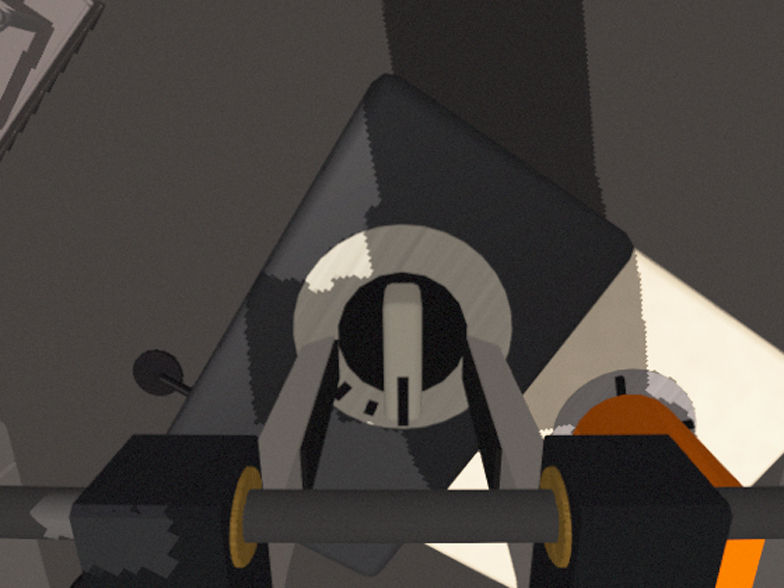

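Call:
drive_tool([
  {"hand":0.5,"dx":-0.1,"dy":0.6,"dz":0.05,"ax":0,"ay":0,"az":0},
  {"hand":0.5,"dx":-0.05,"dy":0.65,"dz":0,"ax":0,"ay":0,"az":0},
  {"hand":0.5,"dx":0,"dy":0,"dz":0,"ax":0,"ay":0,"az":0},
  {"hand":0.5,"dx":0,"dy":0,"dz":0,"ax":0,"ay":0,"az":0},
])

```text
t: 24.05
eef_pos: [526.1, 173.3, 117.5]
tool_rot: [0.674, 0.215, -0.215, -0.673]
ft_force: [-0.1, 0.1, 1.1]
width: 47.2
```

```bash
python3 g5.py 526 174 129 .62
```

```text
t 24.05 tcp [526.1 173.3 117.5] gp [526.1 173.3 128.5] w 47.2
axes x,y,z [[0.815, 0.58, -0.0], [0.0, -0.001, -1.0], [-0.58, 0.815, -0.001]]
q [ 0.331  0.516 -0.977  1.925  0.518  0.976  1.301] F [-0.1  0.1  1.1] M [ 0.09 -0.07 -0.03]
TCP target [526. 174. 118.] shift cm [ 0.03 -0.05  0.07] rotvec [ 0.001 -0.002 -0.   ]
```

Call:
drive_tool([
  {"hand":0.2,"dx":0.05,"dy":0,"dz":0.05,"ax":0,"ay":0,"az":0},
  {"hand":0,"dx":0,"dy":0,"dz":0,"ax":0,"ay":0,"az":0},
  {"hand":0,"dx":0,"dy":0,"dz":0,"ax":0,"ay":0,"az":0},
  {"hand":0,"dx":0,"dy":0,"dz":0,"ax":0,"ay":0,"az":0},
  {"hand":0,"dx":0,"dy":0,"dz":0,"ax":0,"ay":0,"az":0},
  {"hand":0,"dx":0,"dy":0,"dz":0,"ax":0,"ay":0,"az":0},
  {"hand":0,"dx":0,"dy":0,"dz":0,"ax":0,"ay":0,"az":0},
  {"hand":0,"dx":0,"dy":0,"dz":0,"ax":0,"ay":0,"az":0},
])

```text
t: 24.85
eef_pos: [526.2, 174.1, 117.5]
tool_rot: [0.674, 0.215, -0.215, -0.673]
ft_force: [-0.8, 0.4, 1.3]
width: 13.9
```

```bash
python3 g5.py 526 174 129 .62
```

```text
t 24.85 tcp [526.2 174.1 117.5] gp [526.2 174.1 128.5] w 13.9
axes x,y,z [[0.815, 0.58, -0.0], [0.0, -0.001, -1.0], [-0.58, 0.815, -0.001]]
q [ 0.33   0.517 -0.977  1.924  0.518  0.977  1.3  ] F [-0.8  0.4  1.3] M [ 0.27  0.09 -0.02]
TCP target [526. 174. 118.] shift cm [-0.02 -0.05  0.  ] rotvec [ 0.001 -0.002 -0.   ]
```

Call:
drive_tool([
  {"hand":0,"dx":0,"dy":0,"dz":0,"ax":0,"ay":0.1,"az":0},
  {"hand":0,"dx":0,"dy":0,"dz":0,"ax":0,"ay":0.1,"az":0},
  {"hand":0,"dx":0,"dy":0,"dz":0,"ax":0,"ay":0.1,"az":0},
  {"hand":0,"dx":0,"dy":0,"dz":0,"ax":0,"ay":0.1,"az":0},
  {"hand":0,"dx":0,"dy":0,"dz":0,"ax":0,"ay":0,"az":0},
  {"hand":0,"dx":0,"dy":0,"dz":0,"ax":0,"ay":0,"az":0},
])

```text
t: 25.45
eef_pos: [526.3, 174.0, 117.5]
tool_rot: [0.703, 0.078, -0.078, -0.702]
ft_force: [0.1, -0.0, 1.8]
width: 14.0
```

```bash
python3 g5.py 526 174 128.5 .22
```

```text
t 25.45 tcp [526.3 174.  117.5] gp [526.3 174.  128.5] w 14.0
axes x,y,z [[0.976, 0.22, 0.0], [0.001, -0.001, -1.0], [-0.22, 0.976, -0.001]]
q [ 0.268  0.481 -0.886  1.927  0.459  0.949  0.953] F [ 0.1 -0.   1.8] M [-0.1  -0.11 -0.02]
TCP target [526.  174.  117.5] shift cm [-0.03  0.    0.01] rotvec [0.001 0.002 0.   ]
```

Call:
drive_tool([
  {"hand":0,"dx":0,"dy":0,"dz":0,"ax":0,"ay":0.1,"az":0},
  {"hand":0,"dx":0,"dy":0,"dz":0,"ax":0,"ay":0.1,"az":0},
  {"hand":0,"dx":0,"dy":0,"dz":0,"ax":0,"ay":0.1,"az":0},
  {"hand":0,"dx":0,"dy":0,"dz":0,"ax":0,"ay":0.1,"az":0},
  {"hand":0,"dx":0,"dy":0,"dz":0,"ax":0,"ay":0,"az":0},
  {"hand":0,"dx":0,"dy":0,"dz":0,"ax":0,"ay":0,"az":0},
])

```text
t: 26.05
eef_pos: [526.3, 173.8, 117.5]
tool_rot: [0.705, -0.062, 0.063, -0.704]
ft_force: [-0.2, -2.6, 2.6]
width: 13.8
```

```bash
python3 g5.py 526 174 128.5 -.18
```

```text
t 26.05 tcp [526.3 173.8 117.5] gp [526.3 173.9 128.5] w 13.8
axes x,y,z [[0.984, -0.176, 0.001], [0.001, -0.001, -1.0], [0.176, 0.984, -0.001]]
q [ 0.204  0.451 -0.797  1.93   0.403  0.926  0.602] F [-0.2 -2.6  2.6] M [-0.48 -0.05  0.05]
TCP target [526.  174.  117.5] shift cm [-0.04  0.    0.01] rotvec [0.001 0.003 0.001]
```

Call:
drive_tool([
  {"hand":0,"dx":0,"dy":0,"dz":0,"ax":0,"ay":0.1,"az":0},
  {"hand":0,"dx":0,"dy":0,"dz":0,"ax":0,"ay":0.1,"az":0},
  {"hand":0,"dx":0,"dy":0,"dz":0,"ax":0,"ay":0.1,"az":0},
  {"hand":0,"dx":0,"dy":0,"dz":0,"ax":0,"ay":0.1,"az":0},
  {"hand":0,"dx":0,"dy":0,"dz":0,"ax":0,"ay":0,"az":0},
  {"hand":0,"dx":0,"dy":0,"dz":0,"ax":0,"ay":0,"az":0},
])

```text
t: 26.65
eef_pos: [526.2, 173.7, 117.5]
tool_rot: [0.678, -0.201, 0.201, -0.677]
ft_force: [-2.2, -4.1, 4.9]
width: 13.4
```

```bash
python3 g5.py 526 174 128.5 -.58; python3 - <<'E'
from cell import r
from h import *
zoom(r.grab_frame("wrist"),"w13.png",0,0,560,420,1.4)
zoom(r.grab_frame("scene"),"s13.png",220,70,390,180,4.5)
E
```

```text
t 26.65 tcp [526.2 173.7 117.5] gp [526.2 173.7 128.5] w 13.4
axes x,y,z [[0.838, -0.545, 0.001], [0.0, -0.002, -1.0], [0.545, 0.838, -0.001]]
q [ 0.138  0.426 -0.709  1.934  0.351  0.907  0.247] F [-2.2 -4.1  4.9] M [-1.04  0.08  0.13]
TCP target [526.  174.  117.5] shift cm [-0.04  0.    0.01] rotvec [0.001 0.003 0.001]
```

View pics/w13.png

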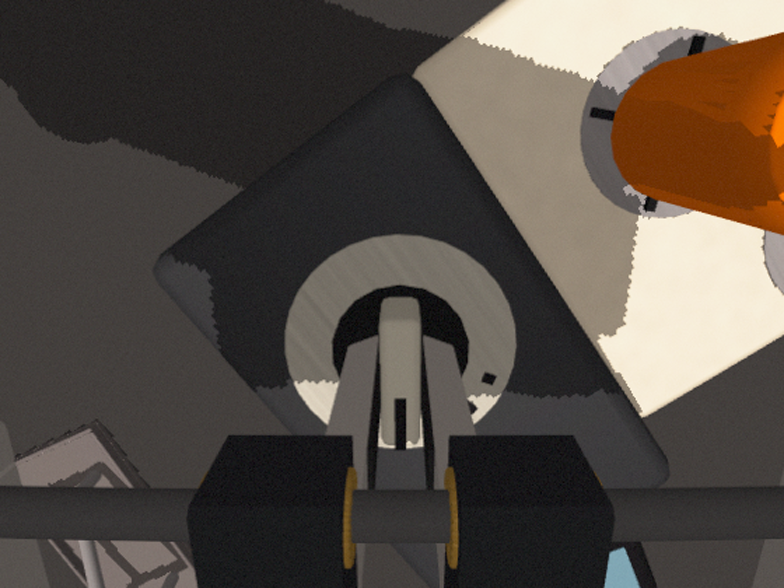

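View pics/s13.png

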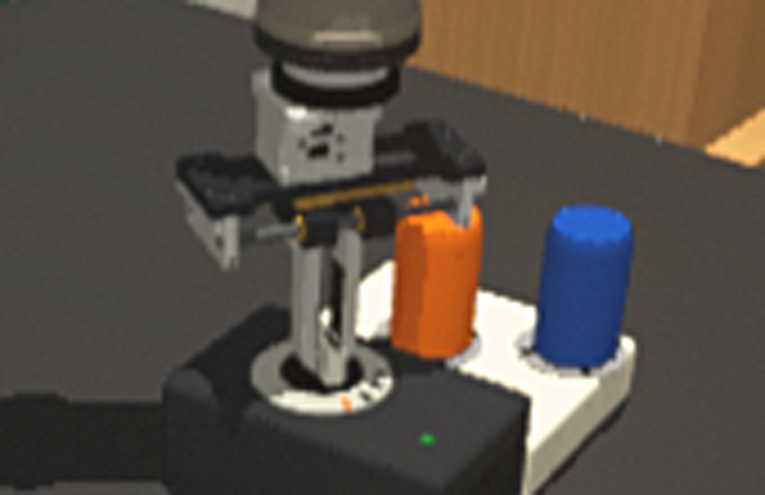

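Call:
drive_tool([
  {"hand":0,"dx":0,"dy":0,"dz":0,"ax":0,"ay":0.015,"az":0},
  {"hand":0,"dx":0,"dy":0,"dz":0,"ax":0,"ay":0,"az":0},
  {"hand":0,"dx":0,"dy":0,"dz":0,"ax":0,"ay":0,"az":0},
  {"hand":0,"dx":0,"dy":0,"dz":0,"ax":0,"ay":0,"az":0},
])

```text
t: 27.15
eef_pos: [526.2, 173.7, 117.5]
tool_rot: [0.677, -0.206, 0.207, -0.676]
ft_force: [-1.4, -4.0, 6.7]
width: 13.7
```

```bash
python3 g5.py 526 174 128.5 -.58
```

```text
t 27.15 tcp [526.2 173.7 117.5] gp [526.2 173.7 128.5] w 13.7
axes x,y,z [[0.829, -0.559, 0.001], [0.0, -0.001, -1.0], [0.559, 0.829, -0.001]]
q [ 0.135  0.425 -0.706  1.934  0.349  0.906  0.233] F [-1.4 -4.   6.7] M [-1.03  0.21  0.1 ]
TCP target [526.  174.  117.5] shift cm [-0.03 -0.    0.01] rotvec [ 0.001 -0.013  0.001]
```

Call:
drive_tool([
  {"hand":0,"dx":0,"dy":0,"dz":0,"ax":0,"ay":0.015,"az":0},
  {"hand":0,"dx":0,"dy":0,"dz":0,"ax":0,"ay":0,"az":0},
  {"hand":0,"dx":0,"dy":0,"dz":0,"ax":0,"ay":0,"az":0},
  {"hand":0,"dx":0,"dy":0,"dz":0,"ax":0,"ay":0,"az":0},
])

```text
t: 27.55
eef_pos: [526.2, 173.7, 117.5]
tool_rot: [0.675, -0.211, 0.212, -0.674]
ft_force: [-1.2, -4.7, 6.0]
width: 13.7
```

```bash
python3 g5.py 526 174 128.5 -.58; python3 - <<'E'
from cell import r
from h import *
import pickle
o=r.observe();f=r.grab_frame("wrist");pickle.dump((o,f),open("w14.pkl","wb"))
zoom(f,"w14.png",190,160,390,310,4)
t=r.grab_frame("top");cv2.imwrite("pics/t14.png",t["color"][:,:,::-1])
E
```

```text
t 27.55 tcp [526.2 173.7 117.5] gp [526.2 173.7 128.5] w 13.7
axes x,y,z [[0.821, -0.571, 0.001], [0.0, -0.001, -1.0], [0.571, 0.821, -0.001]]
q [ 0.133  0.425 -0.702  1.934  0.347  0.906  0.22 ] F [-1.2 -4.7  6. ] M [-1.09  0.23  0.07]
TCP target [526.  174.  117.5] shift cm [-0.04  0.    0.01] rotvec [ 0.001 -0.028  0.001]
```

View pics/w14.png

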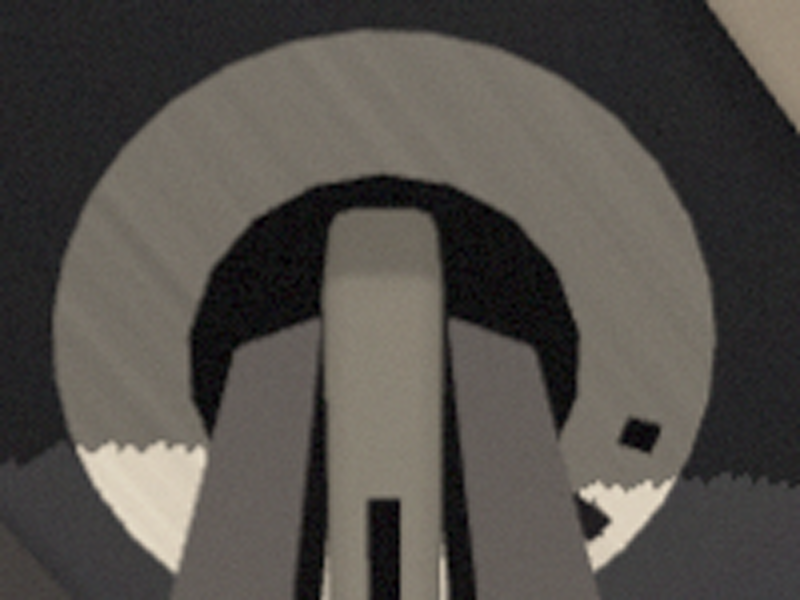

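View pics/t14.png

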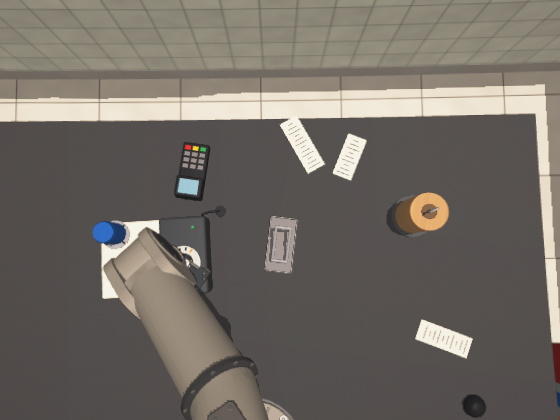

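```bash
python3 - <<'E'
from h import *
import pickle
o,f=pickle.load(open("w14.pkl","rb"))
u=lambda p:(np.array([p],float)+.5)/4-.5+[190,160]
m=onz(f,u((640,435)),101,o)[0];c=np.array([526.2,173.9,0])
# refine centre from ring: fit circle on plate edge points
E_=np.array([onz(f,u(p),101,o)[0][:2] for p in((55,320),(715,330),(384,30),(190,95),(600,105),(90,190),(690,200))])
A=np.c_[2*E_,np.ones(len(E_))];x=np.linalg.lstsq(A,(E_**2).sum(1),rcond=None)[0];print("plate c",x[:2],"r",np.sqrt(x[2]+x[0]**2+x[1]**2))
p=onz(f,u((384,560)),133,o)[0];q=onz(f,u((384,275)),133,o)[0]
b=np.arctan2(*(p-q)[1::-1]);print("bar",b)
for cc in(x[:2],c[:2]):
    d=m[:2]-cc;am=np.arctan2(d[1],d[0]);print("off mark ang",am,"dial",am-b,np.linalg.norm(d))
# second mark low
E
```

```text
plate c [525.93425708 174.07862071] r 46.1135746744144
bar -0.6065685540852517
off mark ang 0.6443242307080449 dial 1.2508927847932965 37.814917304239266
off mark ang 0.6523439750126253 dial 1.258912529097877 37.710957002657246
```

Call:
drive_tool([
  {"hand":0,"dx":0,"dy":0,"dz":0,"ax":0,"ay":0,"az":0},
  {"hand":0,"dx":0,"dy":0,"dz":0,"ax":0,"ay":0,"az":0},
  {"hand":0,"dx":0,"dy":0,"dz":0,"ax":0,"ay":0,"az":0},
  {"hand":0,"dx":0,"dy":0,"dz":0,"ax":0,"ay":0,"az":0},
  {"hand":0,"dx":0,"dy":0,"dz":0,"ax":0,"ay":0,"az":0},
])

```text
t: 28.15
eef_pos: [526.2, 173.7, 117.5]
tool_rot: [0.675, -0.211, 0.212, -0.674]
ft_force: [-1.9, -4.7, 5.3]
width: 14.1
```

```bash
python3 - <<'E'
from cell import r
from h import *
stat(r.observe());print(r.finish_job())
E
```

```text
t 28.15 tcp [526.2 173.7 117.5] gp [526.2 173.7 128.5] w 14.1
axes x,y,z [[0.821, -0.571, 0.001], [0.0, -0.001, -1.0], [0.571, 0.821, -0.001]]
q [ 0.133  0.425 -0.702  1.934  0.347  0.906  0.22 ] F [-1.9 -4.7  5.3] M [-1.04  0.2   0.18]
the job is handed in; nothing more can be done
None
```

The orange tumbler is mouth-down on the front peg and released. The dial is turned to boost with the gripper still holding it, and the job was handed in at 28.15 s.

**Tumbler:**
- My first grasp ran the arm into joint limits on the way to the peg. I put the tumbler back on the drainer, turned the gripper half a turn and took it again.
- On the peg, the rim met the seat with about 8 N at a centre height of 106.3 mm (107 expected). After release it stood upright, level with the blue one in the scene picture.

**Dial:**
- I turned it clockwise through low and high, stopping at each. The two readings of its angle differ slightly: 1.23 rad from the tool heading and 1.25–1.26 rad from the off mark in the wrist picture. Both are past boost (1.2) and at or just short of the end stop (1.26).
- The dial stayed put for the last half second, with the bar square in the jaws and wrist forces under 10 N.

**Rest of the scene:** in the last top view the blue tumbler, card terminal and paper roll look unmoved. The arm hid the orange tumbler there. It was last seen on its peg in the scene picture with the dial at about 1.2 rad.

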